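# Bed two boards in the pop-up box and pin them

### The arm

A 6-joint arm with a two-finger parallel gripper is mounted at the origin on the work surface. World frame = base frame: x ahead of the robot, y to its left, z up, the work surface at z = 0. Lengths are in mm, angles in rad, forces in N, time in s.
With the tool pointing down it reaches from about 400 to 925 mm from the base axis. Payload 12.5 kg.
Tool frame: the origin (TCP) lies at the very end of the fingers, on their centre line; the grasp point (between the pads) lies 19 mm behind it; y points along the fingers, z is the direction in which the jaws open and shut, and the axes are right-handed (so a half turn about y gives the same grasp; the last joint's range is limited). The gripper opens to 95 mm and grips with 3 to 60 N. Pads are 20 mm wide; open, the fingers measure 119 mm over their backs; the gripper's body (75 mm by 180 mm) begins 59 mm behind the grasp point.
Start: joints at [-1.27, 0.491, 1.559, -0, 1.092, -0.106], TCP at [247.319, -574.003, 214.661] pointing down, gripper open.
Joint ranges: [-3.1, 3.1], [-0.84, 2.19], [0.05, 2.79], [-1.13, 4.28], [0.06, 2.93], [-2.69, 2.69]. Speed limits (rad/s): [2.22, 2.22, 2.79, 3.14, 3.14, 3.14].

### API

Orientations are given as [roll, pitch, yaw] about the fixed x, y, z axes, in that order (R = Rz(yaw) Ry(pitch) Rx(roll)).
In Python, from cell import env, optics gives the robot as it stands.
- The arm moves only by the tool drive_tool, never from a script. Its argument "steps" is a list of rows, each an object with "slide": the shift along the tool's x, y, z in m, a list of three; "dr": the turn, a rotation vector about the tool's x, y, z in rad, a list of three; "fingers": the finger opening in m, from 0 to 0.0951. A call has 1 to 5 rows; each row is the pose to reach, as a shift and turn from the pose commanded when the call began, along the tool's axes at that moment; what a row does not reach only later rows make up. A row lasts 1/12 s, in which the tool goes at most 41.7 mm and 7.16 degrees, less where a joint would pass 70% of its speed; a pose out of reach is approached as far as the arm can. A call with a gripper value outside its range is refused whole. The fingers move at their own pace and stop on an object; the grip force is fixed at half the most. Time passes only in rows, so rows that repeat a pose let the fingers close. It gives the time, the measured TCP pose, the force and the opening at its end, in the units of the state.
- env.state(): the state, without advancing time (a new reading comes with each control period).
- optics.read_camera(name): name is "scene" or "top"; returns the picture (420x560x3 uint8, red, green, blue); there is no depth.
- optics.camera_model(name): a dict with "mtx" (3x3 intrinsics, pixels), "R" (3x3) and "t" (3): a world point X has camera coordinates R X + t. Camera axes: x right, y down, z forward; pixel columns grow to the right and rows downward; lengths in mm; the calibration is good to about 2 mm. A picture is of the moment at which its call begins. camera_model takes no time and is no camera call.
- env.job_done(): hands the job in, once; it reports no verdict.
The state is a dict: "t": time; "joints": joint angles; "qvel": joint speeds; "tau": joint torques, N m; "eef_pos": TCP position; "tcp_rot": TCP orientation; "ft_force": force on the tool from outside, world axes, zero at the start; "moment": the same for the moment, N m; "opening": opening from 0.0 (shut) to 1.0 (fully open).
Only numpy, scipy, OpenCV 4.12 (cv2) and the standard library are available. Lean on these libraries where they do the work, as an engineer would, in place of code of your own. Each camera call takes 0.05 s, during which the arm holds its last target.

### The job

Build up the marble-run platform in the grey pop-up box: lower the thick plain board onto the sprung floor between the corner fences, let go, and press it down from above with the fingers until the floor gives clearly, to feel that it lies flat. Only then do the same with the thinner board with the two ribs, laid ribs up on the first, and press it too; the hole of each board goes over the hole in the floor. Last, take the steel pin from its wooden stand and push it down through both boards until its collar rests on the top one, let go and leave the marbles, jacks, ball and wooden block where they are.

Things in the scene. Friction and masses are not known exactly. Their poses are not given: they have to be found in the camera images.
- floor_top (a point): Centre of the top face of the white sprung floor (148 x 60 mm) of the grey pop-up box; moves with the floor. x along the box's length, z up. At rest 35 mm above the shelf. A 26 mm square hole goes through the floor at x = +45 mm, y = 0: both boards' holes come over it. The boards go on centred here, their x along this x.
- box_base (a point): Centre of the underside of the fixed grey plastic pop-up box, 176 x 84 mm, axes as the floor's. Fences at its corners and ends leave a well 154 x 64 mm for the boards, flared at the top, up to 90 mm above the shelf. Between the corners (x from -58 to +58 mm) the long sides are open above 32 mm, so fingers pass there.
- pop_floor (a joint): How far the sprung floor is pressed down, m: 0 up, 0.008 at its stop. It yields only straight down, starting at about 2.7 N (boards and hand together; the two boards weigh about 2.1 N), then 0.6 N per mm, and springs back. It counts as clearly given way beyond 3 mm.
- thick_board_c (a point): Centre (half-way up) of the loose thick plain wooden board, 150 x 60 x 24 mm, about 0.13 kg, lying flat; x along its length, z up. A 24 mm square hole goes through it at x = +45 mm, y = 0. Take it across its 60 mm width.
- track_board_c (a point): Centre of the 14 mm thickness of the loose thin wooden board, 150 x 60 x 14 mm, about 0.085 kg, with two dark walnut ribs 7 mm high and 5 mm wide along its top near the long edges (at y = +-25.5 mm, x from -73 to +17 mm); x along its length, z up. A 24 mm square hole goes through it at x = +45 mm, y = 0. Take it across its 60 mm width.
- pin_c (a point): Middle (48 mm above the lower end) of the loose upright steel pin, 96 mm long, 0.12 kg, z up: shank 14 mm thick, 56 mm long, with tapered foot; above it a collar 36 mm wide, 6 mm thick (underside 8 mm above this point), then a round grip 20 mm thick, 34 mm high (14 to 48 mm above this point). It stands in its stand's hole.
- pin_stand_top (a point): Centre of the top of the fixed wooden pin stand, 64 x 64 mm, 64 mm high, with an upright 19 mm square hole in which the pin stands, collar on the top.
- marble_tube_c (a point): Bystander: centre of an upright clear tube of marbles with a white clip-on cap, 60 mm wide, 110 mm high.
- jacks_tray_c (a point): Bystander: centre of the stainless tray of jacks, 115 x 180 x 22 mm.
- ball_center (a point): Bystander: centre of the red silicone ball, 64 mm wide, on a small wooden plate.
- wood_block_c (a point): Bystander: centre of the short plain wooden block, 85 x 45 x 40 mm.
There are look-alikes about, which are no part of the job. Leave any orange or red look-alike of the part that bears thick_board_c alone.

How it is judged (in metres and radians):
On the way, in this order (a step that is already met when the one before it is completed fails the run):
1. the thick board lies flat on the sprung floor between the fences, let go, the floor up (x of thick_board_c in the frame of floor_top between -0.006 and 0.006 m and y of thick_board_c in the frame of floor_top between -0.006 and 0.006 m and z of thick_board_c in the frame of floor_top between 0.009 and 0.015 m and angle between the x axis of thick_board_c and the x axis of floor_top, either way round below 0.07 rad and angle between thick_board_c's own z axis and vertical below 0.04 rad and contact force between the fingers and thick_board below 0.1 N and value of joint pop_floor below 0.0022 m), for 0.2 s.
2. the thick board is pressed down with the fingers so that the floor gives more than 3 mm, before the thin board is brought (x of thick_board_c in the frame of floor_top between -0.006 and 0.006 m and y of thick_board_c in the frame of floor_top between -0.006 and 0.006 m and z of thick_board_c in the frame of floor_top between 0.009 and 0.015 m and angle between the x axis of thick_board_c and the x axis of floor_top, either way round below 0.07 rad and angle between thick_board_c's own z axis and vertical below 0.04 rad and value of joint pop_floor above 0.003 m and horizontal distance between track_board_c and floor_top above 0.1 m and contact force between the fingers and thick_board above 1 N), for 0.1 s.
3. the thin board lies flat on the thick one, ribs up, let go, the floor up (x of thick_board_c in the frame of floor_top between -0.006 and 0.006 m and y of thick_board_c in the frame of floor_top between -0.006 and 0.006 m and z of thick_board_c in the frame of floor_top between 0.009 and 0.015 m and angle between the x axis of each of thick_board_c, track_board_c and the x axis of floor_top, either way round below 0.07 rad and angle between each of thick_board_c, track_board_c's own z axis and vertical below 0.04 rad and x of track_board_c in the frame of floor_top between -0.006 and 0.006 m and y of track_board_c in the frame of floor_top between -0.006 and 0.006 m and z of track_board_c in the frame of floor_top between 0.028 and 0.034 m and contact force between the fingers and track_board below 0.1 N and value of joint pop_floor below 0.0022 m), for 0.2 s.
4. the thin board is pressed down with the fingers so that the floor gives more than 3 mm, before the pin is brought (x of thick_board_c in the frame of floor_top between -0.006 and 0.006 m and y of thick_board_c in the frame of floor_top between -0.006 and 0.006 m and z of thick_board_c in the frame of floor_top between 0.009 and 0.015 m and angle between the x axis of each of thick_board_c, track_board_c and the x axis of floor_top, either way round below 0.07 rad and angle between each of thick_board_c, track_board_c's own z axis and vertical below 0.04 rad and x of track_board_c in the frame of floor_top between -0.006 and 0.006 m and y of track_board_c in the frame of floor_top between -0.006 and 0.006 m and z of track_board_c in the frame of floor_top between 0.028 and 0.034 m and value of joint pop_floor above 0.003 m and horizontal distance between pin_c and floor_top above 0.1 m and contact force between the fingers and track_board above 1 N), for 0.1 s.
At the end, for the whole second after the job is handed in: Both boards lie flat in the box, thick one below, within 6 mm of centre and 0.07 rad of square, holes over the floor's hole; the pin stands upright (0.1 rad) through both, within 7 mm of the hole's axis, collar within 3 mm of the top board; all at rest (x of thick_board_c in the frame of floor_top between -0.006 and 0.006 m and y of thick_board_c in the frame of floor_top between -0.006 and 0.006 m and z of thick_board_c in the frame of floor_top between 0.009 and 0.015 m and angle between the x axis of each of thick_board_c, track_board_c and the x axis of floor_top, either way round below 0.07 rad and angle between each of thick_board_c, track_board_c's own z axis and vertical below 0.04 rad and x of track_board_c in the frame of floor_top between -0.006 and 0.006 m and y of track_board_c in the frame of floor_top between -0.006 and 0.006 m and z of track_board_c in the frame of floor_top between 0.028 and 0.034 m and angle between pin_c's own z axis and vertical below 0.1 rad and x of pin_c in the frame of floor_top between 0.038 and 0.052 m and y of pin_c in the frame of floor_top between -0.007 and 0.007 m and z of pin_c in the frame of floor_top between 0.027 and 0.033 m and linear speed of each of thick_board, track_board, pin below 0.02 m/s); the robot touches nothing.
It fails at once if a board is dropped into the box (falls faster than 0.7 m/s there, about 25 mm of free fall) ((horizontal distance between thick_board_c and floor_top below 0.05 m and height (world z) of thick_board_c below 0.11 m and linear speed of thick_board above 0.7 m/s) or (horizontal distance between track_board_c and floor_top below 0.05 m and height (world z) of track_board_c below 0.11 m and linear speed of track_board above 0.7 m/s)).
It fails at once if a bystander is moved more than 30 mm (distance of any of marble_tube_c, jacks_tray_c, ball_center, wood_block_c from where it was at the start of the episode above 0.03 m).
It also fails if it takes over 72 s, if anything falls off the work surface, if the arm or the gripper's body presses on something with over 40 N, if the wrist force passes 120 N, or if a joint passes its speed limit or range.

## Working session

There is one attempt and no reset: what is moved stays moved. The work goes in short steps, Python scripts to look and compute and a tool call to move; the robot and the scene stay as the last step left them, time stands still between calls to the robot, and variables do not carry over. Pictures are saved under pics/ and viewed, and the job is handed in when it is done.

Besides the shell and the picture viewer there is one more tool, called after ">>>" as name(argument=value, ...) on one line, values as JSON. drive_tool: Moves the arm, as the interface text tells. Its arguments: {"type":"object","properties":{"steps":{"type":"array","items":{"type":"object","properties":{"slide":{"type":"array","items":{"type":"number"}},"dr":{"type":"array","items":{"type":"number"}},"fingers":{"type":"number"}}}}},"required":["steps"]}

```bash
ls; mkdir -p pics; python3 - <<'E'
from cell import env, optics
import cv2
print(env.state())
for n in("scene","top"):
    im=optics.read_camera(n); cv2.imwrite(f"pics/{n}0.png",im[:,:,::-1])
    m=optics.camera_model(n); print(n,m)
E
```

```text
pics
{'t': 0.0, 'joints': array([-1.26961777e+00,  4.91593611e-01,  1.55946806e+00,  1.32799568e-05,
        1.09169236e+00, -1.05588363e-01]), 'qvel': array([-0.00074797,  0.00045871,  0.00067183, -0.0011168 , -0.00096909,
       -0.00012629]), 'tau': array([ 1.45125647e-03, -6.12651014e+01, -2.58175439e+01,  6.92980131e-02,
        4.83199744e-02, -9.55431301e-05]), 'eef_pos': array([ 247.23216484, -573.74945206,  214.03418355]), 'tcp_rot': array([-1.57195000e+00,  1.34112981e-04, -2.73483194e+00]), 'ft_force': array([-0.44637333, -0.0199891 ,  0.53512412]), 'moment': array([-0.00180856,  0.02730699,  0.00510743]), 'opening': 0.9978614631882738}
scene {'mtx': array([[392.98035631,   0.        , 276.03079391],
       [  0.        , 392.98035631, 216.69823706],
       [  0.        ,   0.        ,   1.        ]]), 'R': array([[-0.82234007,  0.56890219, -0.01034872],
       [ 0.36143658,  0.50823169, -0.78170593],
       [-0.43945467, -0.64656852, -0.62356134]]), 't': array([ 439.4906305 , -136.68575271, 1184.01048074])}
top {'mtx': array([[508.00388595,   0.        , 279.65364783],
       [  0.        , 508.00388595, 212.52997313],
       [  0.        ,   0.        ,   1.        ]]), 'R': array([[-0.02613781, -0.9995286 , -0.01610589],
       [-0.99174645,  0.0279506 , -0.12513093],
       [ 0.12552211,  0.01270231, -0.9920095 ]]), 't': array([  57.32086115,  547.36165045, 1324.94601578])}
```

View pics/top0.png

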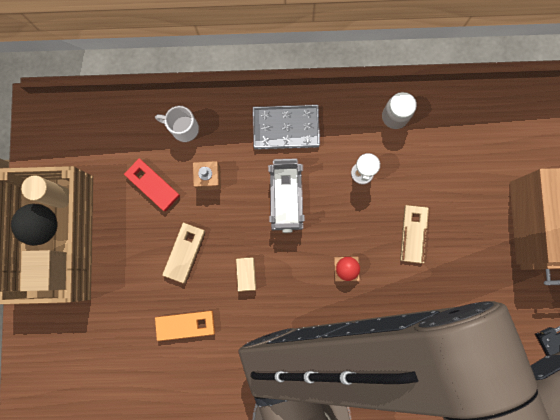

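View pics/scene0.png

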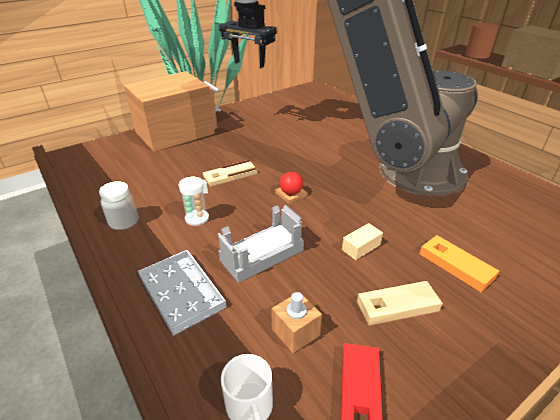

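Candidates in the top view: the plain natural board at (184,252), the orange look-alike at (185,326), the red look-alike at (152,186), and the ribbed board at (415,235). The thick board should be the natural one at (184,252), and the thin board the one at (415,235). I'll confirm both in enlarged crops.

```bash
cat > h.py <<'E'
import numpy as np, cv2
from cell import env, optics
CM={n:optics.camera_model(n) for n in("scene","top")}
def ray(n,uv):
    m=CM[n]; c=-m["R"].T@m["t"]; d=m["R"].T@np.linalg.inv(m["mtx"])@np.array([uv[0],uv[1],1.]); return c,d
def onz(n,uv,z):
    c,d=ray(n,uv); return c+d*(z-c[2])/d[2]
def proj(n,X):
    m=CM[n]; p=m["mtx"]@(m["R"]@np.asarray(X,float)+m["t"]); return p[:2]/p[2]
def tri(a,b):
    A=[];B=[]
    for n,uv in(("scene",a),("top",b)):
        c,d=ray(n,uv); d/=np.linalg.norm(d); P=np.eye(3)-np.outer(d,d); A.append(P);B.append(P@c)
    return np.linalg.lstsq(np.vstack(A),np.hstack(B),rcond=None)[0]
def crop(im,x0,y0,w,h,s): return cv2.resize(im[y0:y0+h,x0:x0+w],None,fx=s,fy=s,interpolation=cv2.INTER_CUBIC)
E
python3 - <<'E'
from h import *
im=cv2.imread("pics/top0.png")
t=[crop(im,150,205,66,90,4),crop(im,390,195,66,90,4),crop(im,255,150,66,90,4)]
cv2.imwrite("pics/c1.png",np.hstack(t))
im2=cv2.imread("pics/scene0.png")
cv2.imwrite("pics/c2.png",np.hstack([crop(im2,350,270,100,65,4),crop(im2,195,150,100,65,4)]))
cv2.imwrite("pics/c3.png",np.hstack([crop(im2,210,200,100,80,4),crop(im2,260,280,80,80,4)]))
E
```

```text
(no output)
```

View pics/c1.png

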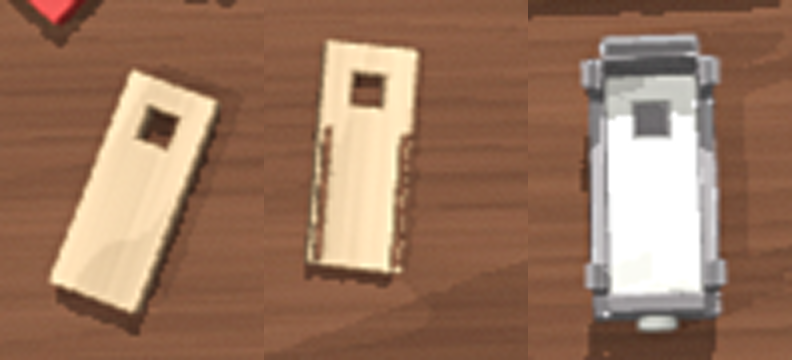

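View pics/c2.png

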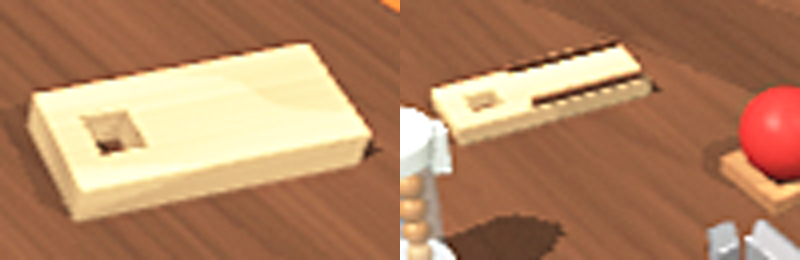

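View pics/c3.png

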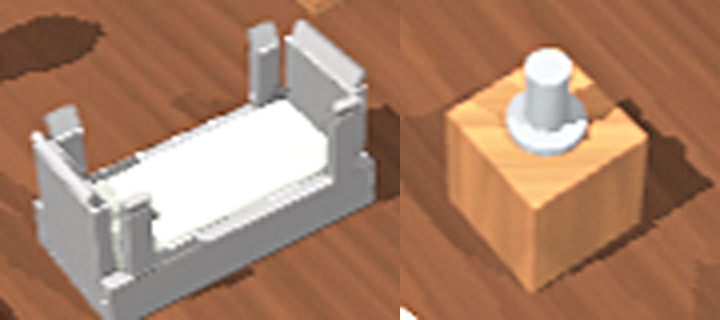

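```bash
python3 - <<'E'
from h import *
im=cv2.imread("pics/top0.png"); hsv=cv2.cvtColor(im,cv2.COLOR_BGR2HSV)
c,_=ray("top",(280,210)); print("cam",c)
for nm,(x0,y0,w,h),z in(("thick",(150,205,66,90),24),("thin",(390,195,66,90),14)):
    m=((hsv[...,2]>165)&(hsv[...,1]>40)&(hsv[...,1]<130)).astype(np.uint8)*255
    k=np.zeros_like(m); k[y0:y0+h,x0:x0+w]=m[y0:y0+h,x0:x0+w]
    mm=cv2.morphologyEx(k,cv2.MORPH_OPEN,np.ones((2,2)))
    cn,_=cv2.findContours(mm,cv2.RETR_EXTERNAL,cv2.CHAIN_APPROX_NONE); cc=max(cn,key=cv2.contourArea)
    P=np.array([onz("top",p[0],z)[:2] for p in cc],np.float32)
    r=cv2.minAreaRect(P); print(nm,r, cv2.boxPoints(r).round(1).tolist())
    cv2.imwrite(f"pics/m_{nm}.png",crop(mm,x0,y0,w,h,6))
# rects by hand from c1.png (x4)
def pts(l,ox,oy,z,cx): return np.array([onz("top",((u-cx)/4+ox-.5+.125,v/4+oy-.5+.125),z) for u,v in l]).round(1)
print("thick",pts([(133,70),(217,101),(138,315),(50,283),(158,127)],150,205,24,0))
print("thin",pts([(328,40),(418,49),(402,272),(308,262),(369,89)],390,195,14,264))
print("floor hole",pts([(652,120),(633,100),(670,100),(670,138),(633,138)],255,150,35,528))
print("fences",pts([(602,37),(697,37),(593,75),(707,75),(597,270),(715,270)],255,150,90,528))
E
```

```text
cam [ 378.0321939    25.16487646 1383.77411148]
thick ((447.588623046875, 302.03192138671875), (63.133384704589844, 151.85552978515625), 67.9151840209961) [[365.3999938964844, 301.29998779296875], [506.1000061035156, 244.1999969482422], [529.7999877929688, 302.70001220703125], [389.1000061035156, 359.79998779296875]]
thin ((481.5785217285156, -321.0395812988281), (62.7383918762207, 151.65020751953125), 82.04057312011719) [[402.1000061035156, -341.6000061035156], [552.2999877929688, -362.6000061035156], [561.0, -300.5], [410.79998779296875, -279.5]]
thick [[531.3 304.5  24. ]
 [508.8 247.8  24. ]
 [367.4 301.5  24. ]
 [390.1 360.3  24. ]
 [492.3 287.7  24. ]]
thin [[ 563.3 -299.5   14. ]
 [ 555.5 -359.8   14. ]
 [ 405.6 -339.8   14. ]
 [ 413.9 -277.6   14. ]
 [ 529.1 -325.2   14. ]]
floor hole [[637.7  24.   35. ]
 [651.8  36.4  35. ]
 [651.1  11.5  35. ]
 [625.   12.2  35. ]
 [625.7  37.1  35. ]]
fences [[682.9  55.   90. ]
 [681.1  -6.7  90. ]
 [657.9  61.5  90. ]
 [655.7 -12.4  90. ]
 [530.4  62.   90. ]
 [528.3 -13.6  90. ]]
```

```bash
python3 - <<'E'
from h import *
im=cv2.imread("pics/top0.png")
cv2.imwrite("pics/c4.png",crop(im,262,152,50,88,7).transpose(1,0,2))
im2=cv2.imread("pics/scene0.png")
cv2.imwrite("pics/c5.png",crop(im2,212,202,98,76,8))
E
```

```text
(no output)
```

View pics/c4.png

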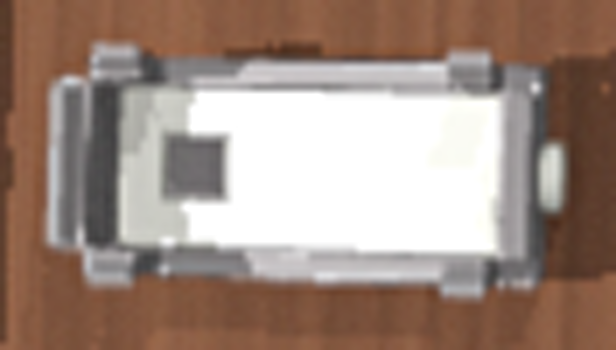

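View pics/c5.png

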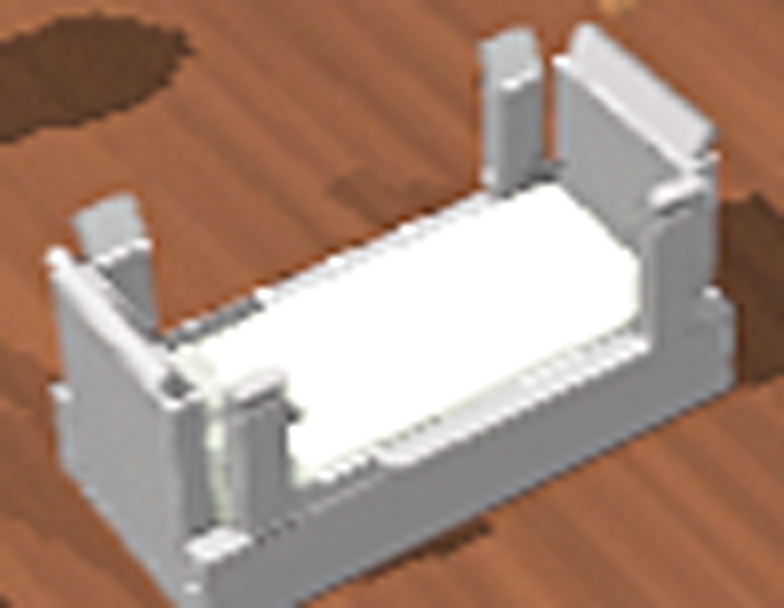

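```bash
python3 - <<'E'
from h import *
im=cv2.imread("pics/top0.png").astype(float); g=im.min(2)
L=[];R=[]
def cross(p,th,rising):
    for i in range(len(p)-1):
        if rising and p[i]<th<=p[i+1]: return i+(th-p[i])/(p[i+1]-p[i])
        if not rising and p[i]>=th>p[i+1]: return i+(p[i]-th)/(p[i]-p[i+1])
for v in range(188,216):
    p=g[v,262:312]; mid=287-262
    # go outward from mid
    r=cross(p[mid:],225,False); l=cross(p[mid::-1],225,False)
    R.append(onz("top",(287+r,v),35)[:2]); L.append(onz("top",(287-l,v),35)[:2])
for nm,Q in(("L",L),("R",R)):
    Q=np.array(Q); f=np.polyfit(Q[:,0],Q[:,1],1); print(nm,f, np.polyval(f,593), np.std(Q[:,1]-np.polyval(f,Q[:,0])))
# hole
h=g[165:185,278:298]; 
m=((g<150)).astype(np.uint8); 
for v in range(170,186): print(v,g[v,280:300].astype(int))
print("far edge v=168.9:",onz("top",(287,168.5),35))
E
```

```text
L [6.44939866e-03 5.04223873e+01] 54.24688071331625 0.34185588115984333
R [ 9.34392175e-03 -1.02654890e+01] -4.724543391966752 0.31440057271676447
170 [170 170 168 169 195 199 197 199 199 199 197 199 199 199 200 201 184 119
 171 149]
171 [168 168 167 170 192 197 196 196 195 195 195 196 196 196 196 199 184 116
 111  87]
172 [167 172 191 195 197 197 195 194 195 196 195 195 195 195 197 197 185 119
  80  71]
173 [196 196 198 199 199 198 198 198 197 197 196 195 196 193 195 198 184 118
  75  72]
174 [198 196 195 196 195 194 193 192 191 191 193 196 195 195 196 196 191 121
  82  89]
175 [176 147 143 138 132 132 126 128 128 129 160 191 196 195 194 202 239 157
 121 136]
176 [181 126 105 104 105 107 105 106 121 126 156 191 195 195 194 201 238 154
 122 131]
177 [181 124 104 108 106 107 108 106 107 123 156 199 195 191 191 194 190 115
 118 130]
178 [190 130 102 108 108 106 108 109 107 123 176 255 221 200 200 204 196 123
 121 132]
179 [254 169 107 107 110 109 108 108 105 127 192 255 255 255 255 255 222 128
 120 132]
180 [255 172 103 105 108 107 110 107 107 122 172 255 255 255 255 255 222 130
 119 130]
181 [255 177 105 106 108 107 108 108 105 121 169 255 255 255 255 255 220 128
 117 130]
182 [255 176 102 101 104 101 101 103 101 116 172 255 255 255 255 255 225 132
 118 129]
183 [255 172 109 111 114 115 115 115 111 114 169 255 255 255 255 255 255 178
 122 129]
184 [255 197 193 201 207 208 208 208 206 202 207 255 255 255 255 255 255 179
 122 128]
185 [255 255 255 255 255 255 255 255 255 255 255 255 255 255 255 255 255 175
 120 127]
far edge v=168.9: [668.1573359   19.42750866  35.        ]
```

```bash
python3 - <<'E'
from h import *
h=onz("top",(285.5,179.3),35);print(h)
th=.008
print("floor centre",h[:2]-45*np.array([np.cos(th),np.sin(th)]))
# check with scene view: project predictions vs c5 picture
c=np.array([593,24.5])
R=np.array([[np.cos(th),-np.sin(th)],[np.sin(th),np.cos(th)]])
for p,z in(((-88,42),0),((88,42),0),((88,42),32),((-88,42),32),((88,-42),32)):
    X=[*(c+R@np.array(p)),z]; a=(proj("scene",X)-[212,202])*8+3.5; b=proj("top",X); print(p,z,a.round(),((b[1]-152)*7+3,(b[0]-262)*7+3))
# pin: top view mask
E
```

```text
[638.59284052  24.30261555  35.        ]
floor centre [593.59428051  23.94261939]
(-88, 42) 0 [727. 392.] (np.float64(551.3745941666673), np.float64(71.1955501850851))
(88, 42) 0 [209. 657.] (np.float64(109.71147803308725), np.float64(56.92568043265453))
(88, 42) 32 [201. 574.] (np.float64(92.0949388653209), np.float64(53.994371150290306))
(-88, 42) 32 [731. 310.] (np.float64(543.8000180317913), np.float64(68.55021633694537))
(88, -42) 32 [ 46. 394.] (np.float64(84.08089181068067), np.float64(270.47591777454716))
```

The crops confirm both. The plain natural board (184,252) has no ribs and shows a thick side, so it is the thick board. The one at (415,235) is thinner and has two dark ribs, so it is the track board. The box is at about (593.5, 24.3) with a yaw near 0.008, and the hole is on the +x side.

```bash
cat > go.py <<'E'
import sys
from h import *
from scipy.spatial.transform import Rotation as Ro
def delta(x,y,z,yaw):
    s=env.state(); R=Ro.from_euler('xyz',s['tcp_rot']); T=Ro.from_euler('xyz',[-np.pi/2,0,yaw])
    d=R.inv().apply(np.array([x,y,z])-s['eef_pos'])/1000
    print("t",round(s['t'],2),"pos",s['eef_pos'].round(1),"rot",s['tcp_rot'].round(4),"F",s['ft_force'].round(2),"op",round(s['opening']*95.1,1),"j",s['joints'].round(2))
    print("slide",d.round(4),"dr",(R.inv()*T).as_rotvec().round(4))
if __name__=="__main__": delta(*map(float,sys.argv[1:]))
E
python3 go.py 430 -330 230 -1.9; python3 go.py 448 302 120 -0.38
```

```text
t 0.1 pos [ 247.3 -573.8  214.1] rot [-1.5718e+00  1.0000e-04 -2.7348e+00] F [ 0.35  0.9  -1.32] op 94.7 j [-1.27  0.49  1.56 -0.    1.09 -0.11]
slide [-0.2643 -0.0157 -0.1516] dr [ 9.000e-04 -8.348e-01 -5.000e-04]
t 0.1 pos [ 247.3 -573.8  214.1] rot [-1.5718e+00  1.0000e-04 -2.7348e+00] F [ 0.35  0.9  -1.32] op 94.7 j [-1.27  0.49  1.56 -0.    1.09 -0.11]
slide [-0.5309  0.0949 -0.7248] dr [ 4.0000e-04 -2.3548e+00 -1.2000e-03]
```

>>> drive_tool(steps=[{"slide": [-0.264, -0.016, -0.152], "dr": [0, -0.83, 0], "fingers": 0.09}, {"slide": [-0.264, -0.016, -0.152], "dr": [0, -0.83, 0], "fingers": 0.09}, {"slide": [-0.264, -0.016, -0.152], "dr": [0, -0.83, 0], "fingers": 0.09}, {"slide": [-0.264, -0.016, -0.152], "dr": [0, -0.83, 0], "fingers": 0.09}, {"slide": [-0.264, -0.016, -0.152], "dr": [0, -0.83, 0], "fingers": 0.09}])

```text
t: 0.52
eef_pos: [372.5, -405.6, 225.4]
tcp_rot: [-1.571, 0.0, -2.104]
ft_force: [0.0, -0.4, 0.6]
opening: 0.944
```

```bash
python3 go.py 500 0 225 -0.7
```

```text
t 0.52 pos [ 372.5 -405.6  225.4] rot [-1.5712e+00  2.0000e-04 -2.1041e+00] F [ 0.03 -0.41  0.58] op 89.8 j [-0.95  0.37  1.73 -0.    1.04 -0.41]
slide [-0.4141  0.0005 -0.0964] dr [ 2.0000e-04 -1.4041e+00 -4.0000e-04]
```

>>> drive_tool(steps=[{"slide": [-0.414, 0, -0.096], "dr": [0, -1.4, 0], "fingers": 0.09}, {"slide": [-0.414, 0, -0.096], "dr": [0, -1.4, 0], "fingers": 0.09}, {"slide": [-0.414, 0, -0.096], "dr": [0, -1.4, 0], "fingers": 0.09}, {"slide": [-0.414, 0, -0.096], "dr": [0, -1.4, 0], "fingers": 0.09}, {"slide": [-0.414, 0, -0.096], "dr": [0, -1.4, 0], "fingers": 0.09}])

```text
t: 0.93
eef_pos: [435.7, -207.0, 225.5]
tcp_rot: [-1.571, 0.0, -1.479]
ft_force: [1.2, 0.1, 0.7]
opening: 0.949
```

```bash
python3 go.py 500 0 225 -0.7
```

```text
t 0.93 pos [ 435.7 -207.   225.5] rot [-1.5710e+00  1.0000e-04 -1.4789e+00] F [1.22 0.06 0.67] op 90.2 j [-0.58  0.28  1.88 -0.    0.98 -0.67]
slide [-0.2002  0.0005  0.0831] dr [ 1.000e-04 -7.789e-01 -1.000e-04]
```

>>> drive_tool(steps=[{"slide": [-0.2, 0, 0.083], "dr": [0, -0.78, 0], "fingers": 0.09}, {"slide": [-0.2, 0, 0.083], "dr": [0, -0.78, 0], "fingers": 0.09}, {"slide": [-0.2, 0, 0.083], "dr": [0, -0.78, 0], "fingers": 0.09}, {"slide": [-0.2, 0, 0.083], "dr": [0, -0.78, 0], "fingers": 0.09}, {"slide": [-0.2, 0, 0.083], "dr": [0, -0.78, 0], "fingers": 0.09}])

```text
t: 1.35
eef_pos: [498.7, -8.3, 225.5]
tcp_rot: [-1.571, -0.0, -0.854]
ft_force: [1.2, -0.3, -0.1]
opening: 0.945
```

```bash
python3 go.py 448 302 130 -0.378
```

```text
t 1.35 pos [498.7  -8.3 225.5] rot [-1.5709 -0.     -0.8536] F [ 1.2  -0.32 -0.06] op 89.9 j [-0.15  0.3   1.85 -0.    0.99 -0.87]
slide [-0.2672  0.0955  0.1657] dr [ 1.000e-04 -4.756e-01  0.000e+00]
```

>>> drive_tool(steps=[{"slide": [-0.267, 0.05, 0.166], "dr": [0, -0.476, 0], "fingers": 0.09}, {"slide": [-0.267, 0.05, 0.166], "dr": [0, -0.476, 0], "fingers": 0.09}, {"slide": [-0.267, 0.05, 0.166], "dr": [0, -0.476, 0], "fingers": 0.09}, {"slide": [-0.267, 0.05, 0.166], "dr": [0, -0.476, 0], "fingers": 0.09}, {"slide": [-0.267, 0.05, 0.166], "dr": [0, -0.476, 0], "fingers": 0.09}])

```text
t: 1.77
eef_pos: [466.1, 194.8, 192.4]
tcp_rot: [-1.571, 0.0, -0.377]
ft_force: [-0.1, 0.4, 0.4]
opening: 0.949
```

```bash
python3 go.py 448 302 90 -0.378
```

```text
t 1.77 pos [466.1 194.8 192.4] rot [-1.571e+00  1.000e-04 -3.773e-01] F [-0.14  0.37  0.4 ] op 90.2 j [ 0.27  0.35  1.87 -0.    0.92 -0.93]
slide [-0.0563  0.1024  0.093 ] dr [ 0.0002  0.0007 -0.0001]
```

>>> drive_tool(steps=[{"slide": [-0.0563, 0.102, 0.093], "dr": [0, 0, 0], "fingers": 0.09}, {"slide": [-0.0563, 0.102, 0.093], "dr": [0, 0, 0], "fingers": 0.09}, {"slide": [-0.0563, 0.102, 0.093], "dr": [0, 0, 0], "fingers": 0.09}, {"slide": [-0.0563, 0.102, 0.093], "dr": [0, 0, 0], "fingers": 0.09}, {"slide": [-0.0563, 0.102, 0.093], "dr": [0, 0, 0], "fingers": 0.09}])

```text
t: 2.18
eef_pos: [447.4, 302.2, 87.3]
tcp_rot: [-1.575, 0.004, -0.381]
ft_force: [-0.1, -0.3, -0.5]
opening: 0.945
```

```bash
python3 go.py 448 302 4 -0.378
python3 - <<'E'
from h import *
for n,(a,b,w,h) in(("top",(130,190,110,110)),("scene",(320,190,150,150))):
    im=optics.read_camera(n)[:,:,::-1]; cv2.imwrite(f"pics/a_{n}.png",crop(im,a,b,w,h,4))
E
```

```text
t 2.18 pos [447.4 302.2  87.3] rot [-1.5746  0.0035 -0.3809] F [-0.11 -0.27 -0.45] op 89.9 j [ 0.47  0.54  1.89  0.    0.71 -0.72]
slide [0.0009 0.0833 0.0004] dr [ 0.0038 -0.0029 -0.0035]
```

View pics/a_scene.png

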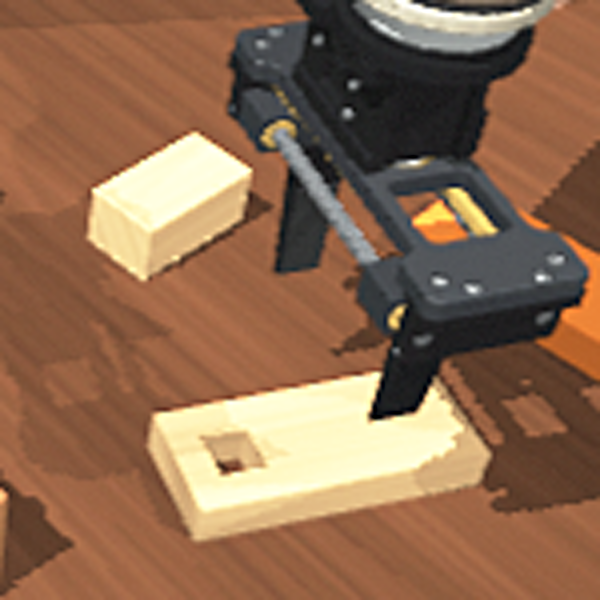

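The scene crop shows the fingers astride the thick board, ready to descend.

>>> drive_tool(steps=[{"slide": [0.001, 0.04, 0.0], "dr": [0.002, -0.003, -0.002], "fingers": 0.09}, {"slide": [0.001, 0.06, 0.0], "dr": [0.002, -0.003, -0.002], "fingers": 0.09}, {"slide": [0.001, 0.075, 0.0], "dr": [0.002, -0.003, -0.002], "fingers": 0.09}, {"slide": [0.001, 0.081, 0.0], "dr": [0.002, -0.003, -0.002], "fingers": 0.09}, {"slide": [0.001, 0.081, 0.0], "dr": [0.002, -0.003, -0.002], "fingers": 0.09}])

```text
t: 2.7
eef_pos: [450.9, 298.8, 9.8]
tcp_rot: [-1.569, -0.002, -0.382]
ft_force: [-0.2, 0.1, 0.3]
opening: 0.946
```

```bash
python3 go.py 448 302 4 -0.378
```

```text
t 2.7 pos [450.9 298.8   9.8] rot [-1.5694 -0.0017 -0.382 ] F [-0.21  0.14  0.33] op 90.0 j [ 0.46  0.67  1.94 -0.    0.53 -0.72]
slide [-0.0038  0.0058  0.0019] dr [-0.0014 -0.004   0.0017]
```

>>> drive_tool(steps=[{"slide": [-0.004, 0.006, 0.002], "dr": [-0.001, -0.004, 0.001], "fingers": 0.09}, {"slide": [-0.004, 0.006, 0.002], "dr": [-0.001, -0.004, 0.001], "fingers": 0.09}, {"slide": [-0.004, 0.006, 0.002], "dr": [-0.001, -0.004, 0.001], "fingers": 0.05}, {"slide": [-0.004, 0.006, 0.002], "dr": [-0.001, -0.004, 0.001], "fingers": 0.05}, {"slide": [-0.004, 0.006, 0.002], "dr": [-0.001, -0.004, 0.001], "fingers": 0.05}])

```text
t: 3.12
eef_pos: [447.7, 303.3, 4.4]
tcp_rot: [-1.569, -0.002, -0.377]
ft_force: [-0.4, 0.3, -0.1]
opening: 0.789
```

```bash
python3 go.py 448 302 4 -0.378
```

```text
t 3.12 pos [447.7 303.3   4.4] rot [-1.5691 -0.0017 -0.3767] F [-0.39  0.31 -0.1 ] op 75.0 j [ 0.47  0.68  1.94 -0.    0.52 -0.72]
slide [ 0.0007  0.0004 -0.0011] dr [-0.0017  0.0013  0.0017]
```

>>> drive_tool(steps=[{"slide": [0, 0, 0], "dr": [0, 0, 0], "fingers": 0.05}, {"slide": [0, 0, 0], "dr": [0, 0, 0], "fingers": 0.05}, {"slide": [0, 0, 0], "dr": [0, 0, 0], "fingers": 0.05}, {"slide": [0, 0, 0], "dr": [0, 0, 0], "fingers": 0.05}, {"slide": [0, 0, 0], "dr": [0, 0, 0], "fingers": 0.05}])

```text
t: 3.53
eef_pos: [447.7, 303.3, 4.0]
tcp_rot: [-1.569, -0.001, -0.377]
ft_force: [-0.8, 1.6, 4.4]
opening: 0.629
```

>>> drive_tool(steps=[{"slide": [0, -0.02, 0], "dr": [0, 0, 0], "fingers": 0.05}, {"slide": [0, -0.06, 0], "dr": [0, 0, 0], "fingers": 0.05}, {"slide": [0, -0.1, 0], "dr": [0, 0, 0], "fingers": 0.05}, {"slide": [0, -0.13, 0], "dr": [0, 0, 0], "fingers": 0.05}, {"slide": [0, -0.13, 0], "dr": [0, 0, 0], "fingers": 0.05}])

```text
t: 3.95
eef_pos: [449.1, 304.0, 139.0]
tcp_rot: [-1.564, -0.006, -0.377]
ft_force: [0.3, 1.0, -0.5]
opening: 0.627
```

```bash
python3 go.py 593.5 24.3 134 0.008
python3 - <<'E'
from h import *
for n,(a,b,w,h) in(("top",(130,190,110,110)),("scene",(320,190,150,150))):
    im=optics.read_camera(n)[:,:,::-1]; cv2.imwrite(f"pics/b_{n}.png",crop(im,a,b,w,h,4))
E
```

```text
t 3.95 pos [449.1 304.  139. ] rot [-1.564  -0.0063 -0.3766] F [ 0.26  0.97 -0.5 ] op 59.7 j [ 0.47  0.46  1.85 -0.    0.82 -0.72]
slide [ 0.2371  0.0051 -0.2071] dr [-0.0055 -0.3846  0.0076]
```

View pics/b_scene.png

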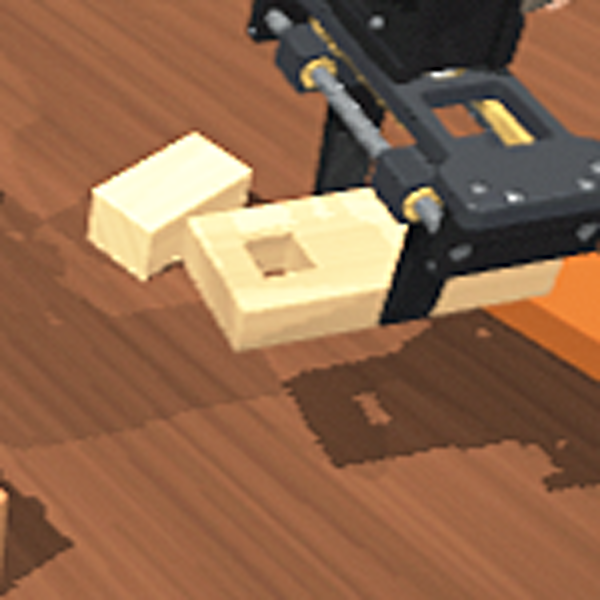

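View pics/b_top.png

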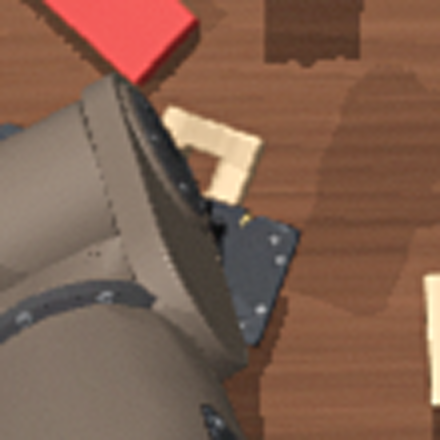

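```bash
python3 - <<'E'
from h import *
s=env.state(); p=s['eef_pos']; yaw=s['tcp_rot'][2]; print(p)
ex=np.array([np.cos(yaw),np.sin(yaw)]); ey=np.array([-ex[1],ex[0]])
z=p[2]-4.2+24
for u,v in((185,217),(240,310),(247,240),(298,233),(313,268),(257,278)):
    X=onz("scene",(320+(u-1.5)/4,190+(v-1.5)/4),z); d=X[:2]-p[:2]; print(X.round(1),(d@ex).round(1),(d@ey).round(1))
im=optics.read_camera("scene")[:,:,::-1]; cv2.imwrite("pics/b2.png",crop(im,355,225,70,65,10))
E
```

```text
[447.39650335 303.07086793 134.36850579]
[504.2 243.9 154.2] 74.6 -34.1
[526.7 298.9 154.2] 75.3 25.3
[492.6 270.5 154.2] 54.0 -13.6
[470.8 280.4 154.2] 30.1 -12.4
[482.4 299.4 154.2] 33.9 9.5
[506.7 289.7 154.2] 60.1 9.4
```

View pics/b2.png

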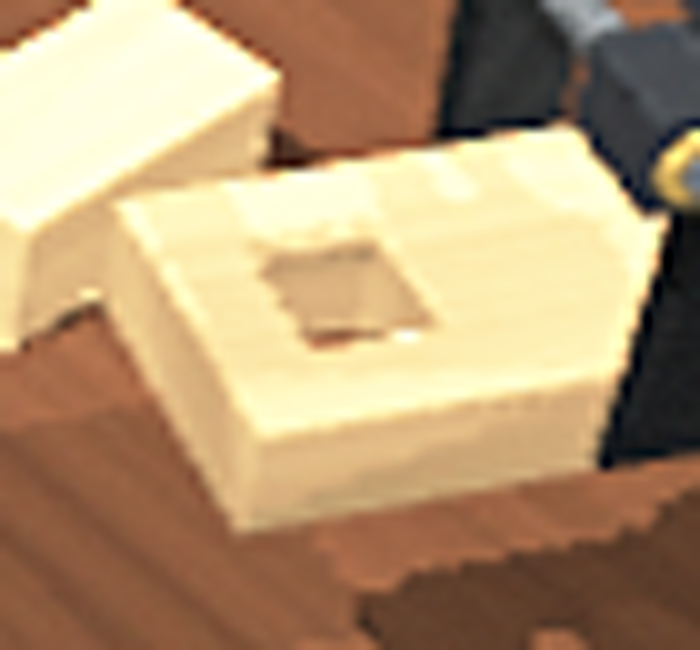

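```bash
python3 - <<'E'
from h import *
s=env.state(); p=s['eef_pos']; yaw=s['tcp_rot'][2]; print(p)
ex=np.array([np.cos(yaw),np.sin(yaw)]); ey=np.array([-ex[1],ex[0]])
z=p[2]-4.2+24
for u,v in((115,203),(260,437),(258,260),(375,243),(435,325),(312,348)):
    X=onz("scene",(355+(u-4.5)/10,225+(v-4.5)/10),z); d=X[:2]-p[:2]; print(X.round(1),(d@ex).round(1),(d@ey).round(1))
E
python3 go.py 594 24.3 134 0.008
```

```text
[446.92309931 302.80045373 133.15552031]
[504.8 245.1 153. ] 75.0 -32.4
[526.4 300.9 153. ] 74.5 27.5
[494.8 270.4 153. ] 56.4 -12.5
[474.6 279.3 153. ] 34.4 -11.7
[481.8 299.6 153. ] 33.6 9.8
[503.4 291.2 153. ] 56.8 10.0
t 4.1 pos [446.9 302.8 133.2] rot [-1.5705e+00 -6.0000e-04 -3.7680e-01] F [ 0.29  0.04 -1.97] op 59.6 j [ 0.47  0.47  1.86 -0.    0.81 -0.72]
slide [ 0.2392 -0.0008 -0.2048] dr [-2.000e-04 -3.848e-01  6.000e-04]
```

>>> drive_tool(steps=[{"slide": [0.239, 0, -0.205], "dr": [0, -0.385, 0], "fingers": 0.05}, {"slide": [0.239, 0, -0.205], "dr": [0, -0.385, 0], "fingers": 0.05}, {"slide": [0.239, 0, -0.205], "dr": [0, -0.385, 0], "fingers": 0.05}, {"slide": [0.239, 0, -0.205], "dr": [0, -0.385, 0], "fingers": 0.05}, {"slide": [0.239, 0, -0.205], "dr": [0, -0.385, 0], "fingers": 0.05}])

```text
t: 4.52
eef_pos: [538.8, 127.6, 131.8]
tcp_rot: [-1.571, 0.002, 0.012]
ft_force: [1.5, 0.2, -0.9]
opening: 0.631
```

```bash
python3 go.py 594 24.3 134 0.008
```

```text
t 4.52 pos [538.8 127.6 131.8] rot [-1.5707  0.0022  0.0122] F [ 1.54  0.19 -0.85] op 60.1 j [ 0.11  0.49  1.82  0.    0.83 -1.47]
slide [ 0.0539 -0.0024 -0.104 ] dr [-0.0001  0.0042 -0.0022]
```

>>> drive_tool(steps=[{"slide": [0.054, -0.002, -0.104], "dr": [0, 0.003, -0.001], "fingers": 0.05}, {"slide": [0.054, -0.002, -0.104], "dr": [0, 0.003, -0.001], "fingers": 0.05}, {"slide": [0.054, -0.002, -0.104], "dr": [0, 0.003, -0.001], "fingers": 0.05}, {"slide": [0.054, -0.002, -0.104], "dr": [0, 0.003, -0.001], "fingers": 0.05}, {"slide": [0.054, -0.002, -0.104], "dr": [0, 0.003, -0.001], "fingers": 0.05}])

```text
t: 4.93
eef_pos: [593.6, 24.1, 133.5]
tcp_rot: [-1.57, 0.001, 0.002]
ft_force: [-0.5, 0.6, -1.5]
opening: 0.626
```

```bash
python3 - <<'E'
from h import *
for n,(a,b,w,h,k) in(("top",(250,140,75,110,5)),("scene",(190,150,140,120,6))):
    im=optics.read_camera(n)[:,:,::-1]; cv2.imwrite(f"pics/d_{n}.png",crop(im,a,b,w,h,k if False else 5))
E
python3 go.py 593.5 24.3 100 0.008
```

```text
t 5.03 pos [593.   26.2 134.2] rot [-1.57e+00  8.00e-04  5.10e-03] F [-0.76  0.29 -1.12] op 59.6 j [-0.07  0.54  1.72  0.    0.88 -1.64]
slide [ 0.0005  0.0342 -0.0019] dr [-0.0008 -0.0029 -0.0008]
```

View pics/d_scene.png

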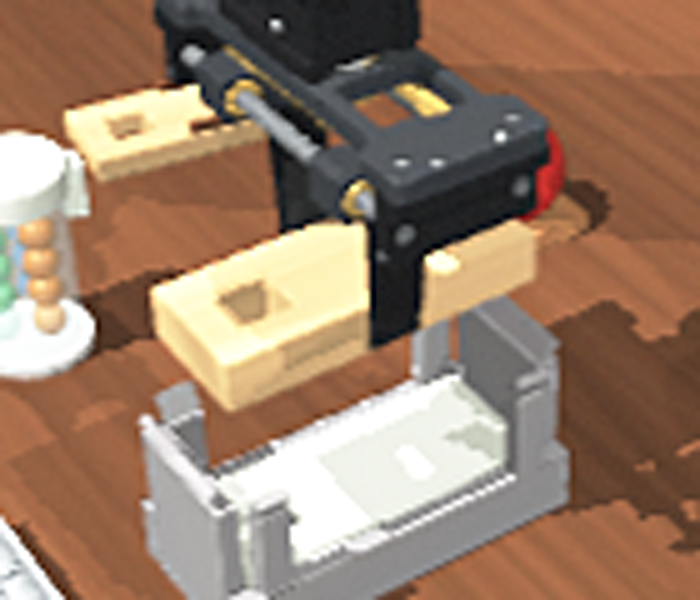

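View pics/d_top.png

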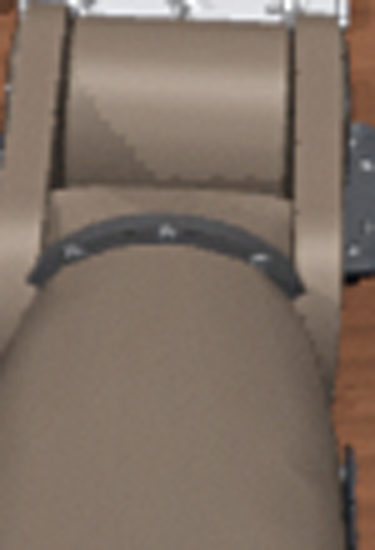

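>>> drive_tool(steps=[{"slide": [0.0, 0.01, -0.001], "dr": [0, -0.003, -0.001], "fingers": 0.05}, {"slide": [0.0, 0.025, -0.001], "dr": [0, -0.003, -0.001], "fingers": 0.05}, {"slide": [0.0, 0.034, -0.001], "dr": [0, -0.003, -0.001], "fingers": 0.05}, {"slide": [0.0, 0.034, -0.001], "dr": [0, -0.003, -0.001], "fingers": 0.05}, {"slide": [0.0, 0.034, -0.001], "dr": [0, -0.003, -0.001], "fingers": 0.05}])

```text
t: 5.45
eef_pos: [593.6, 25.5, 101.2]
tcp_rot: [-1.57, -0.002, 0.009]
ft_force: [-0.4, -0.5, -1.3]
opening: 0.629
```

```bash
python3 go.py 593.5 24.3 80 0.008
```

```text
t 5.45 pos [593.6  25.5 101.2] rot [-1.5702 -0.0019  0.0092] F [-0.36 -0.5  -1.29] op 59.8 j [-0.07  0.58  1.75  0.    0.81 -1.65]
slide [-0.0002  0.0212 -0.0012] dr [-0.0006  0.0012  0.0019]
```

>>> drive_tool(steps=[{"slide": [0.0, 0.005, -0.001], "dr": [0, 0, 0.001], "fingers": 0.05}, {"slide": [0.0, 0.01, -0.001], "dr": [0, 0, 0.001], "fingers": 0.05}, {"slide": [0.0, 0.015, -0.001], "dr": [0, 0, 0.001], "fingers": 0.05}, {"slide": [0.0, 0.02, -0.001], "dr": [0, 0, 0.001], "fingers": 0.05}, {"slide": [0.0, 0.02, -0.001], "dr": [0, 0, 0.001], "fingers": 0.05}])

```text
t: 5.87
eef_pos: [594.0, 23.8, 81.2]
tcp_rot: [-1.57, -0.002, 0.008]
ft_force: [-0.3, -0.3, -0.4]
opening: 0.63
```

```bash
python3 go.py 593.5 24.3 65 0.008; python3 - <<'E'
from h import *
im=optics.read_camera("scene")[:,:,::-1]; cv2.imwrite(f"pics/e.png",crop(im,200,190,120,95,6))
E
```

```text
t 5.87 pos [594.   23.8  81.2] rot [-1.5703 -0.0019  0.0081] F [-0.27 -0.35 -0.35] op 59.9 j [-0.07  0.61  1.76  0.    0.77 -1.65]
slide [-0.0006  0.0162  0.0005] dr [-0.0005  0.0001  0.0019]
```

View pics/e.png

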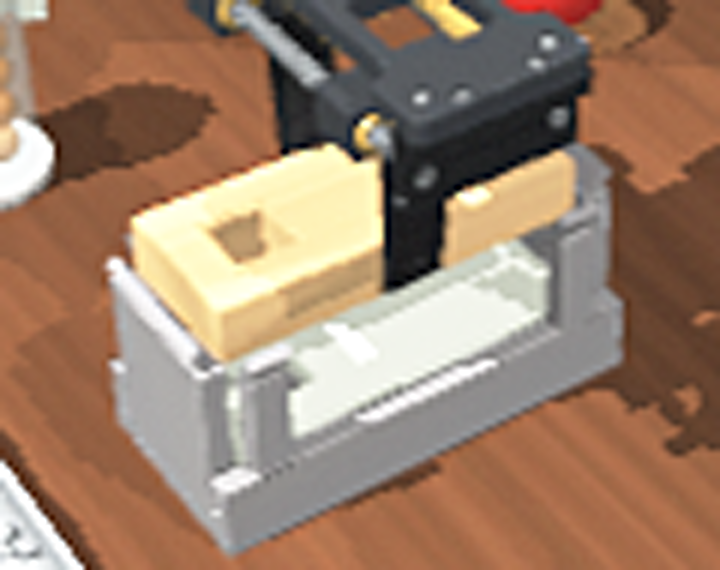

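The board has entered the flare between the fences with no contact force, so I'll keep lowering it.

>>> drive_tool(steps=[{"slide": [0.0, 0.004, 0.0], "dr": [0, 0, 0.002], "fingers": 0.05}, {"slide": [0.0, 0.008, 0.0], "dr": [0, 0, 0.002], "fingers": 0.05}, {"slide": [0.0, 0.012, 0.0], "dr": [0, 0, 0.002], "fingers": 0.05}, {"slide": [0.0, 0.016, 0.0], "dr": [0, 0, 0.002], "fingers": 0.05}, {"slide": [0.0, 0.02, 0.0], "dr": [0, 0, 0.002], "fingers": 0.05}])

```text
t: 6.33
eef_pos: [594.2, 23.8, 61.5]
tcp_rot: [-1.57, -0.001, 0.008]
ft_force: [-1.7, 0.1, 3.4]
opening: 0.63
```

```bash
python3 go.py 593.5 24.3 42 0.008
```

```text
t 6.33 pos [594.2  23.8  61.5] rot [-1.5704e+00 -6.0000e-04  8.2000e-03] F [-1.73  0.07  3.43] op 59.9 j [-0.07  0.64  1.77  0.    0.73 -1.65]
slide [-0.0007  0.0195  0.0005] dr [-0.0004  0.0002  0.0006]
```

>>> drive_tool(steps=[{"slide": [-0.0015, 0.001, 0.0], "dr": [0, 0, 0], "fingers": 0.05}, {"slide": [-0.0015, 0.005, 0.0], "dr": [0, 0, 0], "fingers": 0.05}, {"slide": [-0.0015, 0.009, 0.0], "dr": [0, 0, 0], "fingers": 0.05}, {"slide": [-0.0015, 0.013, 0.0], "dr": [0, 0, 0], "fingers": 0.05}, {"slide": [-0.0015, 0.013, 0.0], "dr": [0, 0, 0], "fingers": 0.05}])

```text
t: 6.75
eef_pos: [594.8, 23.8, 51.4]
tcp_rot: [-1.571, -0.006, 0.008]
ft_force: [-1.3, 1.0, 25.8]
opening: 0.63
```

```bash
python3 go.py 593.5 24.3 39 0.008
```

```text
t 6.75 pos [594.8  23.8  51.4] rot [-1.5707 -0.0062  0.0084] F [-1.26  1.04 25.79] op 59.9 j [-0.07  0.65  1.78  0.    0.7  -1.65]
slide [-0.0013  0.0124  0.0005] dr [-0.0001  0.0004  0.0062]
```

>>> drive_tool(steps=[{"slide": [0.0, -0.005, 0.0], "dr": [0, 0, 0], "fingers": 0.05}, {"slide": [0.0, -0.01, 0.0], "dr": [0, 0, 0], "fingers": 0.05}, {"slide": [0.0, -0.01, 0.0], "dr": [0, 0, 0], "fingers": 0.05}])

```text
t: 7.0
eef_pos: [593.1, 23.8, 59.5]
tcp_rot: [-1.57, -0.002, 0.008]
ft_force: [2.4, 0.8, 1.3]
opening: 0.628
```

```bash
python3 go.py 593.5 24.3 39 0.008; python3 - <<'E'
from h import *
im=optics.read_camera("scene")[:,:,::-1]; cv2.imwrite(f"pics/f.png",crop(im,210,200,100,80,8))
E
```

```text
t 7.0 pos [593.1  23.8  59.5] rot [-1.5704e+00 -1.5000e-03  8.2000e-03] F [2.41 0.81 1.32] op 59.8 j [-0.07  0.64  1.78  0.    0.72 -1.65]
slide [0.0004 0.0205 0.0005] dr [-0.0004  0.0002  0.0015]
```

View pics/f.png

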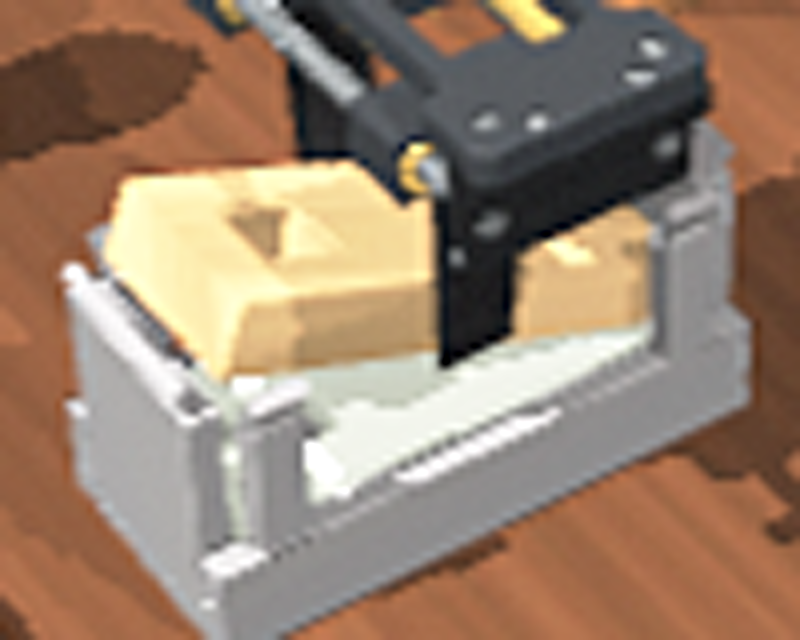

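The board pitched in the grip because its +x end caught on the far fence, so it needs to go more to −x. I'll lift it out, level it on free table, grip it again, and come back shifted to −x.

>>> drive_tool(steps=[{"slide": [-0.001, -0.02, 0.0], "dr": [0, 0, 0], "fingers": 0.05}, {"slide": [-0.001, -0.045, 0.0], "dr": [0, 0, 0], "fingers": 0.05}, {"slide": [-0.001, -0.075, 0.0], "dr": [0, 0, 0], "fingers": 0.05}, {"slide": [-0.001, -0.09, 0.0], "dr": [0, 0, 0], "fingers": 0.05}, {"slide": [-0.001, -0.09, 0.0], "dr": [0, 0, 0], "fingers": 0.05}])

```text
t: 7.47
eef_pos: [592.6, 23.7, 151.3]
tcp_rot: [-1.571, -0.004, 0.008]
ft_force: [0.1, -0.2, -1.0]
opening: 0.629
```

```bash
python3 go.py 455 230 60 0.008; python3 - <<'E'
from h import *
im=optics.read_camera("scene")[:,:,::-1]; cv2.imwrite(f"pics/g.png",crop(im,200,140,120,120,5))
E
```

```text
t 7.47 pos [592.6  23.7 151.3] rot [-1.5706 -0.0041  0.0083] F [ 0.06 -0.18 -1.  ] op 59.8 j [-0.07  0.51  1.71  0.    0.91 -1.65]
slide [-0.1362  0.0907  0.2074] dr [-0.0002  0.0003  0.0041]
```

View pics/g.png

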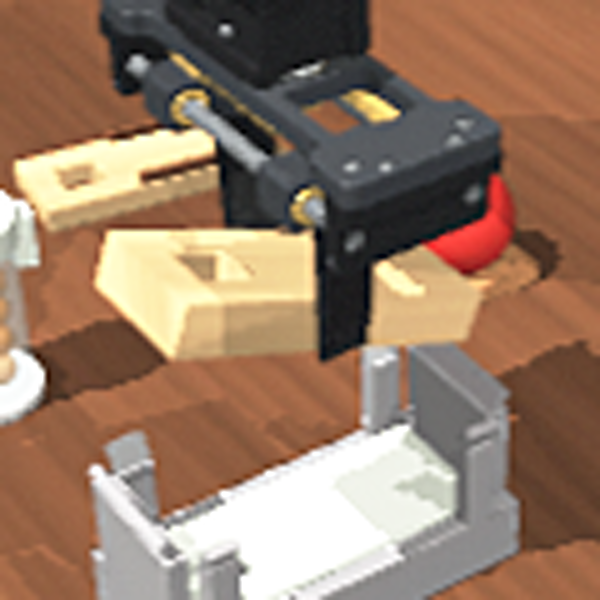

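>>> drive_tool(steps=[{"slide": [-0.136, 0.0, 0.207], "dr": [0, 0, 0.003], "fingers": 0.05}, {"slide": [-0.136, 0.0, 0.207], "dr": [0, 0, 0.003], "fingers": 0.05}, {"slide": [-0.136, 0.0, 0.207], "dr": [0, 0, 0.003], "fingers": 0.05}, {"slide": [-0.136, 0.07, 0.207], "dr": [0, 0, 0.003], "fingers": 0.05}, {"slide": [-0.136, 0.07, 0.207], "dr": [0, 0, 0.003], "fingers": 0.05}])

```text
t: 7.93
eef_pos: [480.2, 189.0, 106.2]
tcp_rot: [-1.57, 0.003, 0.008]
ft_force: [0.5, 1.1, -1.6]
opening: 0.625
```

```bash
python3 go.py 455 230 40 0.008
```

```text
t 7.93 pos [480.2 189.  106.2] rot [-1.5704  0.0031  0.0081] F [ 0.54  1.07 -1.62] op 59.5 j [ 0.25  0.49  1.94  0.    0.72 -1.33]
slide [-0.0247  0.0662  0.0412] dr [-0.0004  0.     -0.0031]
```

>>> drive_tool(steps=[{"slide": [-0.025, 0.03, 0.041], "dr": [0, 0, 0], "fingers": 0.05}, {"slide": [-0.025, 0.06, 0.041], "dr": [0, 0, 0], "fingers": 0.05}, {"slide": [-0.025, 0.072, 0.041], "dr": [0, 0, 0], "fingers": 0.05}, {"slide": [-0.025, 0.08, 0.041], "dr": [0, 0, 0], "fingers": 0.05}, {"slide": [-0.025, 0.085, 0.041], "dr": [0, 0, 0], "fingers": 0.05}])

```text
t: 8.35
eef_pos: [455.8, 228.6, 20.9]
tcp_rot: [-1.571, 0.005, 0.008]
ft_force: [1.1, 2.9, 5.6]
opening: 0.625
```

```bash
python3 go.py 455 230 4 0.008
```

```text
t 8.35 pos [455.8 228.6  20.9] rot [-1.571   0.005   0.0082] F [1.07 2.87 5.55] op 59.5 j [ 0.33  0.63  2.01  0.    0.52 -1.25]
slide [-0.0007  0.0169  0.0014] dr [ 0.0002  0.0002 -0.005 ]
```

>>> drive_tool(steps=[{"slide": [0, 0.004, 0], "dr": [0, 0, 0], "fingers": 0.05}, {"slide": [0, 0.008, 0], "dr": [0, 0, 0], "fingers": 0.05}, {"slide": [0, 0.011, 0], "dr": [0, 0, 0], "fingers": 0.05}, {"slide": [0, 0.014, 0], "dr": [0, 0, 0], "fingers": 0.05}, {"slide": [0, 0.015, 0], "dr": [0, 0, 0], "fingers": 0.05}])

```text
t: 8.77
eef_pos: [458.1, 228.4, 8.4]
tcp_rot: [-1.569, -0.001, 0.007]
ft_force: [3.0, 0.3, 5.4]
opening: 0.631
```

>>> drive_tool(steps=[{"slide": [0, 0.0, 0], "dr": [0, 0, 0], "fingers": 0.08}, {"slide": [0, 0.0, 0], "dr": [0, 0, 0], "fingers": 0.08}, {"slide": [0, 0.0, 0], "dr": [0, 0, 0], "fingers": 0.08}, {"slide": [0, 0.0, 0], "dr": [0, 0, 0], "fingers": 0.08}])

```text
t: 9.1
eef_pos: [456.3, 228.5, 7.8]
tcp_rot: [-1.57, 0.003, 0.008]
ft_force: [0.0, 0.5, 0.0]
opening: 0.822
```

```bash
python3 go.py 455 230 2 0.008;  python3 - <<'E'
from h import *
im=optics.read_camera("scene")[:,:,::-1]; cv2.imwrite(f"pics/i.png",crop(im,300,170,140,120,5))
E
```

```text
t 9.1 pos [456.3 228.5   7.8] rot [-1.5704  0.0029  0.008 ] F [0.01 0.52 0.05] op 78.2 j [ 0.33  0.65  2.01  0.    0.48 -1.25]
slide [-0.0012  0.0058  0.0015] dr [-0.0004 -0.     -0.0029]
```

View pics/i.png

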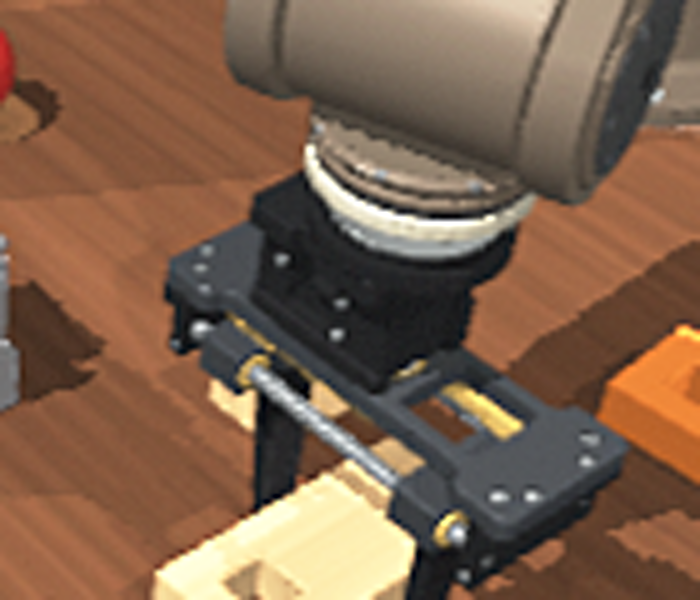

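>>> drive_tool(steps=[{"slide": [0, 0.005, 0.001], "dr": [0, 0, -0.002], "fingers": 0.08}, {"slide": [0, 0.005, 0.001], "dr": [0, 0, -0.002], "fingers": 0.05}, {"slide": [0, 0.005, 0.001], "dr": [0, 0, -0.002], "fingers": 0.05}, {"slide": [0, 0.005, 0.001], "dr": [0, 0, -0.002], "fingers": 0.05}, {"slide": [0, 0.005, 0.001], "dr": [0, 0, -0.002], "fingers": 0.05}])

```text
t: 9.57
eef_pos: [456.3, 229.7, 2.6]
tcp_rot: [-1.57, 0.001, 0.008]
ft_force: [-0.6, -0.7, -1.3]
opening: 0.628
```

>>> drive_tool(steps=[{"slide": [0, 0, 0], "dr": [0, 0, 0], "fingers": 0.05}, {"slide": [0, 0, 0], "dr": [0, 0, 0], "fingers": 0.05}, {"slide": [0, 0, 0], "dr": [0, 0, 0], "fingers": 0.05}])

```text
t: 9.82
eef_pos: [456.3, 229.7, 2.7]
tcp_rot: [-1.57, 0.001, 0.008]
ft_force: [-0.2, 0.8, -1.7]
opening: 0.628
```

```bash
python3 go.py 455 230 140 0.008
```

```text
t 9.82 pos [456.3 229.7   2.7] rot [-1.5704e+00  7.0000e-04  8.2000e-03] F [-0.19  0.81 -1.72] op 59.8 j [ 0.34  0.66  2.01  0.    0.47 -1.24]
slide [-0.0014 -0.1373  0.0004] dr [-0.0004  0.0002 -0.0007]
```

>>> drive_tool(steps=[{"slide": [0, -0.02, 0], "dr": [0, 0, 0], "fingers": 0.05}, {"slide": [0, -0.06, 0], "dr": [0, 0, 0], "fingers": 0.05}, {"slide": [0, -0.1, 0], "dr": [0, 0, 0], "fingers": 0.05}, {"slide": [0, -0.135, 0], "dr": [0, 0, 0], "fingers": 0.05}, {"slide": [0, -0.135, 0], "dr": [0, 0, 0], "fingers": 0.05}])

```text
t: 10.23
eef_pos: [458.6, 230.5, 143.5]
tcp_rot: [-1.567, -0.008, 0.008]
ft_force: [1.8, 0.5, -1.0]
opening: 0.628
```

```bash
python3 - <<'E'
from h import *
optics.read_camera("scene");optics.read_camera("scene")
im=optics.read_camera("scene")[:,:,::-1]; cv2.imwrite(f"pics/j.png",crop(im,300,190,90,75,8))
s=env.state();print(s['eef_pos'])
E
python3 go.py 592 24.3 140 0.008
```

```text
[456.06288941 229.48815421 137.29385138]
t 10.38 pos [456.1 229.5 137.3] rot [-1.5704e+00  8.0000e-04  8.2000e-03] F [-0.34  0.29 -1.35] op 59.9 j [ 0.34  0.43  1.92  0.    0.79 -1.24]
slide [ 0.1343 -0.0029 -0.2063] dr [-0.0004  0.0002 -0.0008]
```

View pics/j.png

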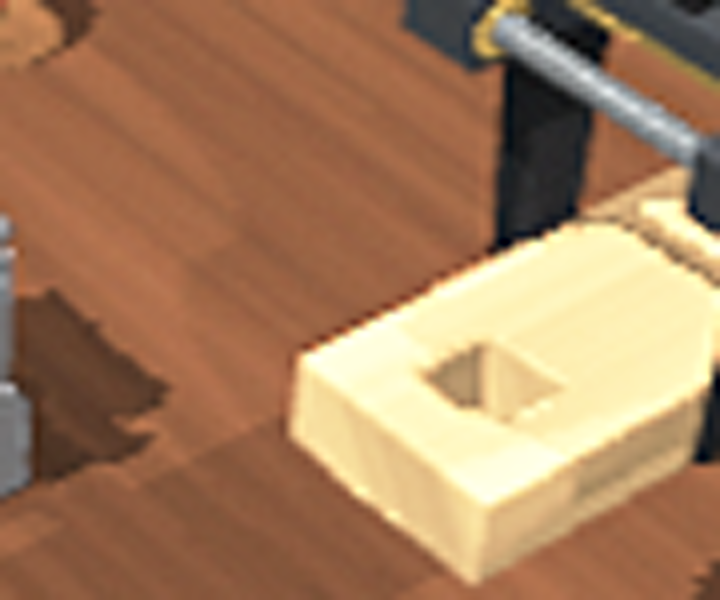

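```bash
python3 - <<'E'
from h import *
s=env.state(); p=s['eef_pos']; yaw=s['tcp_rot'][2]
ex=np.array([np.cos(yaw),np.sin(yaw)]); ey=np.array([-ex[1],ex[0]])
z=p[2]-2.7+24
for u,v in((300,355),(485,505),(420,378),(488,343),(562,388),(497,420)):
    X=onz("scene",(300+(u-3.5)/8,190+(v-3.5)/8),z); d=X[:2]-p[:2]; print(X.round(1),(d@ex).round(1),(d@ey).round(1))
# scene-based measurement of box fence from c5 (8x, origin 212,202): end fence +x outer/inner top edge at z=90
def q(u,v,z): return onz("scene",(212+(u-3.5)/8,202+(v-3.5)/8),z).round(1)
print("+x fence top", q(55,250,90), q(170,390,90))
print("-x fence inner top", q(560,62,90),q(690,172,90),"outer",q(590,25,90),q(712,132,90))
print("rim corners z32", q(57,390,32),q(200,575,32),q(733,310,32))
E
```

```text
[532.  197.  158.6] 75.7 -33.1
[532.4 257.6 158.6] 76.6 27.5
[515.1 218.8 158.6] 58.9 -11.2
[493.8 218.9 158.6] 37.7 -10.9
[491.2 239.9 158.6] 35.2 10.2
[510.8 239.2 158.6] 54.9 9.3
+x fence top [677.3  -6.9  90. ] [679.2  57.7  90. ]
-x fence inner top [520.7   3.9  90. ] [520.3  64.7  90. ] outer [503.4  -5.4  90. ] [504.8  54.3  90. ]
rim corners z32 [678.2 -16.6  32. ] [680.9  67.3  32. ] [504.1  66.   32. ]
```

The board is level again in the grip, sitting about +1 mm along the tool's x. In the scene view the rim corners put the box centre at x≈592, so the target is TCP x≈591.

>>> drive_tool(steps=[{"slide": [0.134, -0.003, -0.206], "dr": [0, 0, 0], "fingers": 0.05}, {"slide": [0.134, -0.003, -0.206], "dr": [0, 0, 0], "fingers": 0.05}, {"slide": [0.134, -0.003, -0.206], "dr": [0, 0, 0], "fingers": 0.05}, {"slide": [0.134, -0.003, -0.206], "dr": [0, 0, 0], "fingers": 0.05}, {"slide": [0.134, -0.003, -0.206], "dr": [0, 0, 0], "fingers": 0.05}])

```text
t: 10.8
eef_pos: [571.4, 54.1, 137.8]
tcp_rot: [-1.57, 0.004, 0.008]
ft_force: [1.1, 0.1, -1.5]
opening: 0.629
```

```bash
python3 go.py 591 24.3 110 0.008
```

```text
t 10.8 pos [571.4  54.1 137.8] rot [-1.5702  0.0043  0.0083] F [ 1.08  0.12 -1.5 ] op 59.9 j [-0.02  0.51  1.77  0.    0.87 -1.6 ]
slide [ 0.0195  0.0277 -0.03  ] dr [-0.0006  0.0003 -0.0043]
```

>>> drive_tool(steps=[{"slide": [0.0195, 0.0, -0.03], "dr": [0, 0, -0.001], "fingers": 0.05}, {"slide": [0.0195, 0.01, -0.03], "dr": [0, 0, -0.001], "fingers": 0.05}, {"slide": [0.0195, 0.025, -0.03], "dr": [0, 0, -0.001], "fingers": 0.05}, {"slide": [0.0195, 0.035, -0.03], "dr": [0, 0, -0.001], "fingers": 0.05}, {"slide": [0.0195, 0.035, -0.03], "dr": [0, 0, -0.001], "fingers": 0.05}])

```text
t: 11.22
eef_pos: [589.3, 26.3, 101.4]
tcp_rot: [-1.57, 0.006, 0.008]
ft_force: [0.0, -0.5, -1.2]
opening: 0.63
```

```bash
python3 go.py 591 24.3 80 0.008
```

```text
t 11.22 pos [589.3  26.3 101.4] rot [-1.5698  0.0059  0.0081] F [ 0.05 -0.51 -1.2 ] op 59.9 j [-0.07  0.58  1.76  0.    0.81 -1.65]
slide [ 0.0018  0.0214 -0.0021] dr [-0.001   0.0001 -0.0059]
```

>>> drive_tool(steps=[{"slide": [0, 0, 0], "dr": [0, 0, 0], "fingers": 0.05}, {"slide": [0, 0, 0], "dr": [0, 0, 0], "fingers": 0.05}, {"slide": [0, 0, 0], "dr": [0, 0, 0], "fingers": 0.05}])

```text
t: 11.47
eef_pos: [591.3, 26.5, 105.5]
tcp_rot: [-1.57, -0.001, 0.009]
ft_force: [-0.2, 0.5, -1.7]
opening: 0.625
```

```bash
python3 go.py 591 24.3 70 0.008
```

```text
t 11.47 pos [591.3  26.5 105.5] rot [-1.5704e+00 -1.0000e-03  8.9000e-03] F [-0.21  0.5  -1.69] op 59.5 j [-0.07  0.57  1.75  0.    0.82 -1.65]
slide [-0.0004  0.0355 -0.0022] dr [-0.0004  0.0009  0.001 ]
```

>>> drive_tool(steps=[{"slide": [0, 0.01, -0.002], "dr": [0, 0, 0], "fingers": 0.05}, {"slide": [0, 0.02, -0.002], "dr": [0, 0, 0], "fingers": 0.05}, {"slide": [0, 0.03, -0.002], "dr": [0, 0, 0], "fingers": 0.05}, {"slide": [0, 0.038, -0.002], "dr": [0, 0, 0], "fingers": 0.05}, {"slide": [0, 0.038, -0.002], "dr": [0, 0, 0], "fingers": 0.05}])

```text
t: 11.88
eef_pos: [590.6, 24.2, 65.2]
tcp_rot: [-1.57, 0.002, 0.008]
ft_force: [-0.8, -0.2, -1.8]
opening: 0.627
```

```bash
python3 go.py 591 24.3 55 0.008
```

```text
t 11.88 pos [590.6  24.2  65.2] rot [-1.5702  0.0017  0.0082] F [-0.85 -0.16 -1.83] op 59.6 j [-0.07  0.63  1.78  0.    0.73 -1.65]
slide [0.0004 0.0102 0.0001] dr [-0.0006  0.0002 -0.0017]
```

No contact this time. I'll keep lowering gently.

>>> drive_tool(steps=[{"slide": [0, 0.004, 0], "dr": [0, 0, 0], "fingers": 0.05}, {"slide": [0, 0.008, 0], "dr": [0, 0, 0], "fingers": 0.05}, {"slide": [0, 0.012, 0], "dr": [0, 0, 0], "fingers": 0.05}, {"slide": [0, 0.012, 0], "dr": [0, 0, 0], "fingers": 0.05}])

```text
t: 12.22
eef_pos: [591.7, 24.1, 55.2]
tcp_rot: [-1.57, -0.002, 0.008]
ft_force: [-0.9, -0.0, 5.7]
opening: 0.634
```

```bash
python3 go.py 591 24.3 38 0.008;  python3 - <<'E'
from h import *
im=optics.read_camera("scene")[:,:,::-1]; cv2.imwrite(f"pics/k.png",crop(im,210,200,100,80,8))
E
```

```text
t 12.22 pos [591.7  24.1  55.2] rot [-1.5704 -0.0016  0.0082] F [-0.88 -0.04  5.66] op 60.3 j [-0.07  0.64  1.79  0.    0.71 -1.65]
slide [-0.0007  0.0172  0.0002] dr [-0.0004  0.0002  0.0016]
```

View pics/k.png

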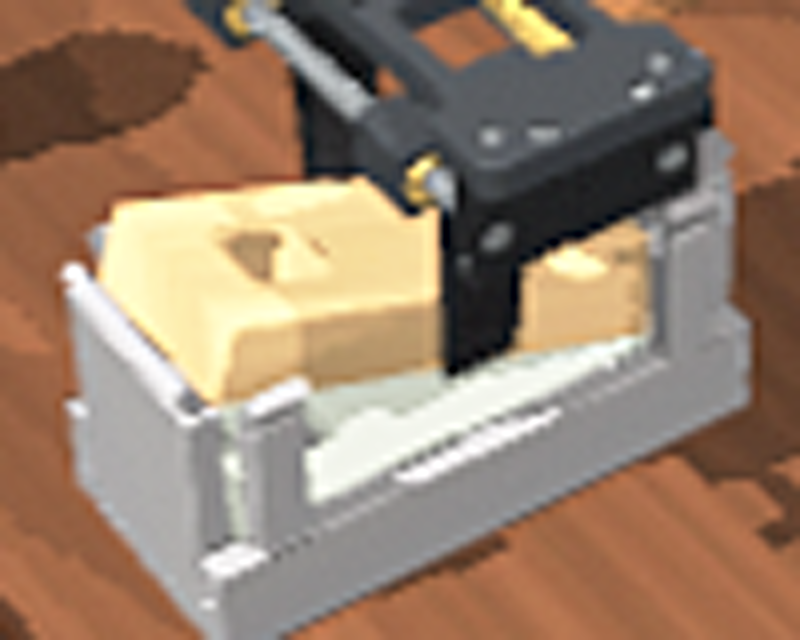

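>>> drive_tool(steps=[{"slide": [0, -0.004, 0], "dr": [0, 0, 0], "fingers": 0.05}, {"slide": [-0.001, -0.004, 0], "dr": [0, 0, 0], "fingers": 0.05}, {"slide": [-0.002, -0.004, 0], "dr": [0, 0, 0], "fingers": 0.05}, {"slide": [-0.002, -0.004, 0], "dr": [0, 0, 0], "fingers": 0.05}])

```text
t: 12.6
eef_pos: [588.7, 24.1, 58.8]
tcp_rot: [-1.57, 0.0, 0.008]
ft_force: [0.1, -0.8, -0.9]
opening: 0.632
```

```bash
python3 go.py 589 24.3 38 0.008;  python3 - <<'E'
from h import *
print(env.state()['moment'])
im=optics.read_camera("scene")[:,:,::-1]; cv2.imwrite(f"pics/l.png",crop(im,210,200,100,80,8))
im=optics.read_camera("top")[:,:,::-1]; cv2.imwrite(f"pics/lt.png",crop(im,250,140,80,110,5))
E
```

```text
t 12.6 pos [588.7  24.1  58.8] rot [-1.5703e+00  4.0000e-04  8.2000e-03] F [ 0.11 -0.85 -0.91] op 60.1 j [-0.07  0.64  1.79  0.    0.72 -1.65]
slide [0.0003 0.0208 0.0001] dr [-0.0005  0.0002 -0.0004]
[ 0.09820392 -0.10222622  0.01499006]
```

View pics/l.png

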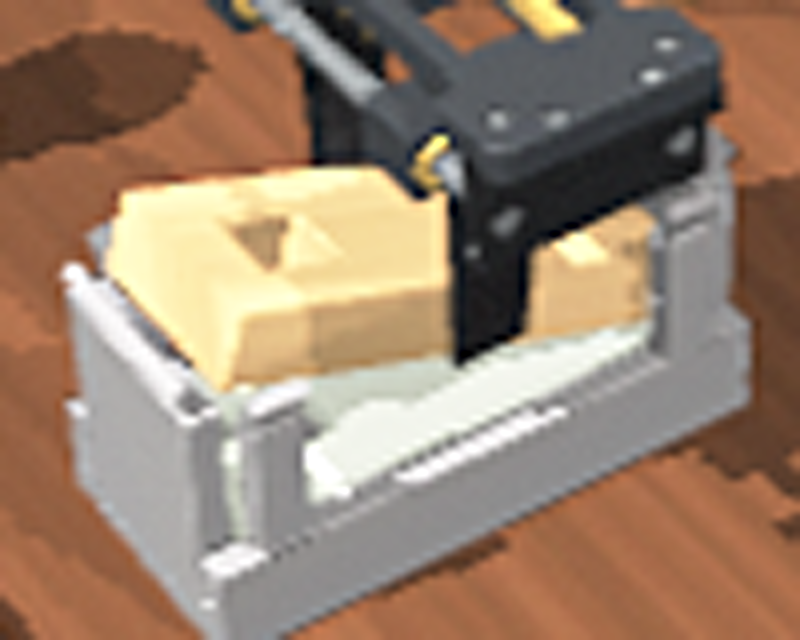

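View pics/lt.png

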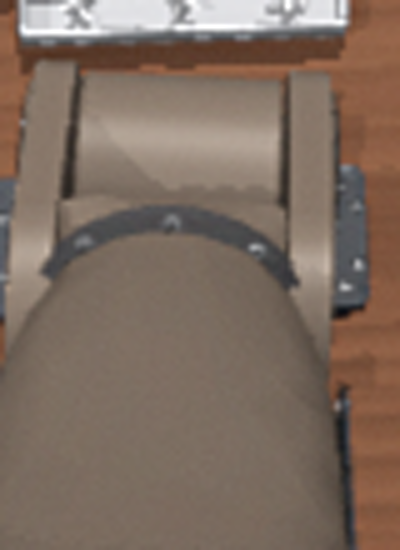

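```bash
python3 - <<'E'
from h import *
p=env.state()['eef_pos'];print(p)
def ony(uv,y):
    c,d=ray("scene",uv); return c+d*(y-c[1])/d[1]
for u,v in((225,388),(240,312),(452,355),(447,285),(532,342),(645,320),(650,210)):
    print((u,v),ony((210+(u-3.5)/8,200+(v-3.5)/8),p[1]+30).round(1))
E
```

```text
[588.96163629  24.13731855  58.82276577]
(225, 388) [666.   54.1  86.4]
(240, 312) [659.8  54.1 109.1]
(452, 355) [597.3  54.1  61.3]
(447, 285) [598.1  54.1  86.8]
(532, 342) [571.1  54.1  52.3]
(645, 320) [532.4  54.1  40.3]
(650, 210) [531.3  54.1  80.3]
```

```bash
python3 - <<'E'
from h import *
def ony(uv,y):
    c,d=ray("scene",uv); return c+d*(y-c[1])/d[1]
print("e.png tcp 594,23.8,81")
for u,v in((222,360),(222,312),(383,290),(443,265),(572,203)):
    print((u,v),ony((200+(u-2.5)/6,190+(v-2.5)/6),54).round(1))
print("d tcp 593,26,134")
for u,v in((232,410),(232,357),(370,348),(430,320),(533,280)):
    print((u,v),ony((190+(u-2)/5,150+(v-2)/5),56).round(1))
print("fence +x c5")
for u,v in((170,390),(195,395),(205,398)):
    print((u,v),ony((212+(u-3.5)/8,202+(v-3.5)/8),54).round(1))
E
```

```text
e.png tcp 594,23.8,81
(222, 360) [668.8  54.   83.5]
(222, 312) [667.   54.  104.6]
(383, 290) [603.3  54.   81.7]
(443, 265) [577.6  54.   80.4]
(572, 203) [519.9  54.   81.6]
d tcp 593,26,134
(232, 410) [667.1  56.  132.6]
(232, 357) [664.9  56.  158.4]
(370, 348) [602.3  56.  133.5]
(430, 320) [572.6  56.  134.5]
(533, 280) [519.3  56.  131.9]
fence +x c5
(170, 390) [677.4  54.   86.2]
(195, 395) [670.5  54.   80.7]
(205, 398) [667.8  54.   78.1]
```

The board is pitched about 18–20° in the grip: measured on its side face, the +x end is at z≈86 and the −x end at z≈40. I'll lift clear, tilt the tool about the jaw axis until the board is level, check by image, and then insert.

>>> drive_tool(steps=[{"slide": [0, -0.02, 0], "dr": [0, 0, 0], "fingers": 0.05}, {"slide": [0, -0.04, 0], "dr": [0, 0, 0], "fingers": 0.05}, {"slide": [-0.005, -0.06, 0], "dr": [0, 0, 0.1], "fingers": 0.05}, {"slide": [-0.005, -0.065, 0], "dr": [0, 0, 0.2], "fingers": 0.05}, {"slide": [-0.005, -0.065, 0], "dr": [0, 0, 0.31], "fingers": 0.05}])

```text
t: 13.12
eef_pos: [584.7, 24.0, 127.0]
tcp_rot: [-1.571, 0.31, 0.008]
ft_force: [-0.6, -0.3, -1.9]
opening: 0.63
```

```bash
python3 - <<'E'
from h import *
for i in range(4): im=optics.read_camera("scene")[:,:,::-1]
cv2.imwrite(f"pics/n.png",crop(im,205,160,110,95,7))
E
python3 go.py 584 24.3 110 0.008
```

```text
t 13.32 pos [584.1  24.1 122.9] rot [-1.5702  0.3083  0.0085] F [ 0.13  0.45 -1.93] op 60.0 j [-0.06  0.66  1.55 -0.02  1.24 -1.63]
slide [0.0038 0.0123 0.0002] dr [-0.0005  0.0004 -0.3083]
```

View pics/n.png

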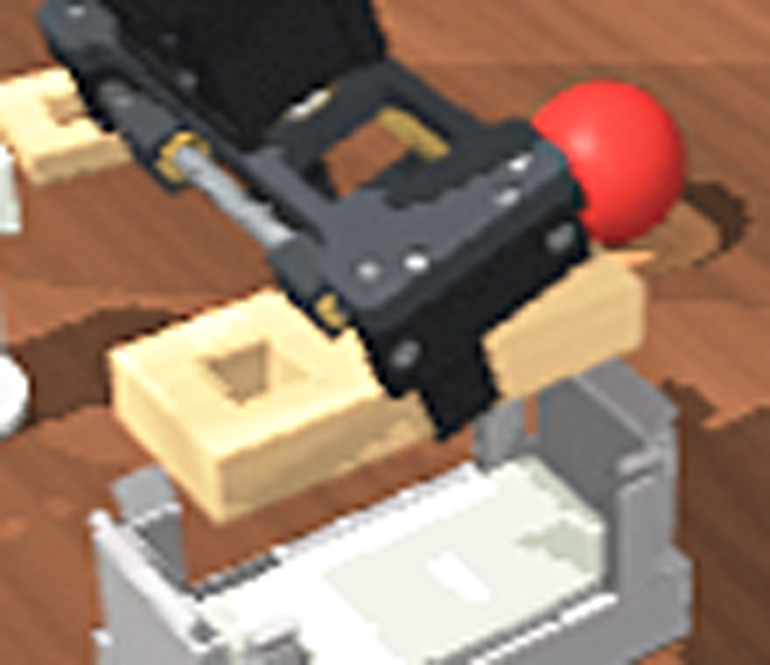

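```bash
python3 - <<'E'
from h import *
def ony(uv,y):
    c,d=ray("scene",uv); return c+d*(y-c[1])/d[1]
for u,v in((222,522),(222,460),(500,398),(640,348),(640,285)):
    print((u,v),ony((205+(u-3)/7,160+(v-3)/7),54).round(1))
E
```

```text
(222, 522) [666.1  54.  124. ]
(222, 460) [664.2  54.  145.9]
(500, 398) [570.3  54.  124.7]
(640, 348) [518.   54.  120.2]
(640, 285) [518.6  54.  144.5]
```

>>> drive_tool(steps=[{"slide": [0.003, 0.01, 0.001], "dr": [0, 0, 0.02], "fingers": 0.05}, {"slide": [0.006, 0.022, 0.001], "dr": [0, 0, 0.02], "fingers": 0.05}, {"slide": [0.009, 0.033, 0.001], "dr": [0, 0, 0.02], "fingers": 0.05}, {"slide": [0.009, 0.033, 0.001], "dr": [0, 0, 0.02], "fingers": 0.05}, {"slide": [0.009, 0.033, 0.001], "dr": [0, 0, 0.02], "fingers": 0.05}])

```text
t: 13.73
eef_pos: [582.1, 25.1, 88.9]
tcp_rot: [-1.57, 0.331, 0.008]
ft_force: [0.1, 0.8, -1.0]
opening: 0.632
```

```bash
python3 go.py 583 25 70 0.008; python3 - <<'E'
from h import *
im=optics.read_camera("scene")[:,:,::-1]
cv2.imwrite(f"pics/o.png",crop(im,205,180,110,95,7))
E
```

```text
t 13.73 pos [582.1  25.1  88.9] rot [-1.5702  0.3312  0.0084] F [ 0.09  0.78 -0.99] op 60.1 j [-0.06  0.71  1.56 -0.02  1.2  -1.63]
slide [ 0.007   0.0176 -0.0001] dr [-5.000e-04  3.000e-04 -3.312e-01]
```

View pics/o.png

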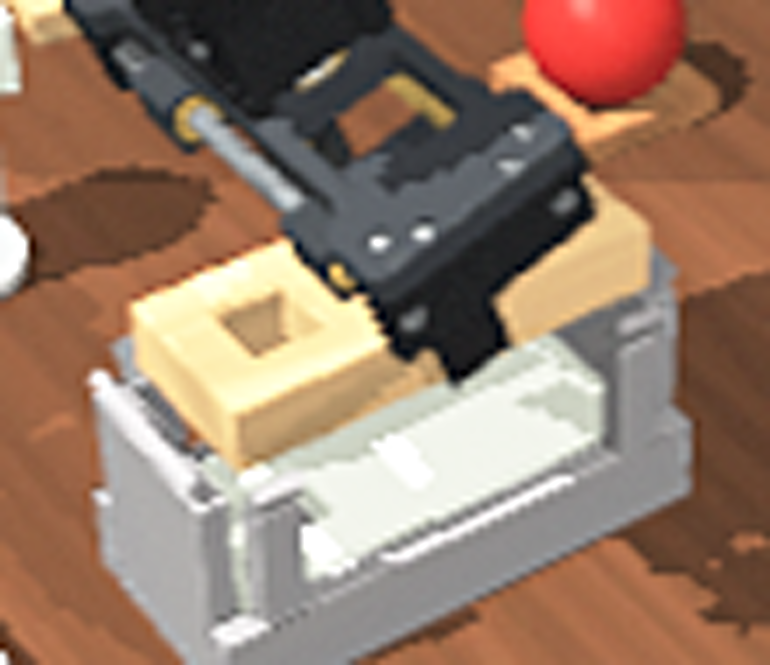

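```bash
python3 - <<'E'
from h import *
def ony(uv,y):
    c,d=ray("scene",uv); return c+d*(y-c[1])/d[1]
for u,v in((240,467),(237,412),(505,343),(650,292),(650,228)):
    print((u,v),ony((205+(u-3)/7,180+(v-3)/7),55).round(1))
E
```

```text
(240, 467) [663.4  55.   90.6]
(237, 412) [662.7  55.  111.6]
(505, 343) [569.6  55.   91.7]
(650, 292) [513.9  55.   85.5]
(650, 228) [514.6  55.  111.5]
```

>>> drive_tool(steps=[{"slide": [0.002, 0.001, 0], "dr": [0, 0, 0], "fingers": 0.05}, {"slide": [0.0035, 0.0055, 0], "dr": [0, 0, 0], "fingers": 0.05}, {"slide": [0.0055, 0.011, 0], "dr": [0, 0, 0], "fingers": 0.05}, {"slide": [0.0055, 0.011, 0], "dr": [0, 0, 0], "fingers": 0.05}])

```text
t: 14.12
eef_pos: [583.9, 25.1, 76.6]
tcp_rot: [-1.57, 0.331, 0.008]
ft_force: [-0.7, -0.2, -1.7]
opening: 0.629
```

```bash
python3 go.py 583 25 70 0.008; python3 - <<'E'
from h import *
print(env.state()['moment'].round(3))
im=optics.read_camera("scene")[:,:,::-1]
cv2.imwrite(f"pics/p.png",crop(im,205,180,110,95,7))
E
```

```text
t 14.12 pos [583.9  25.1  76.6] rot [-1.5703  0.3308  0.0083] F [-0.74 -0.16 -1.66] op 59.8 j [-0.06  0.72  1.57 -0.02  1.18 -1.63]
slide [ 0.0013  0.0066 -0.0001] dr [-5.000e-04  3.000e-04 -3.308e-01]
[ 0.052 -0.389 -0.044]
```

View pics/p.png

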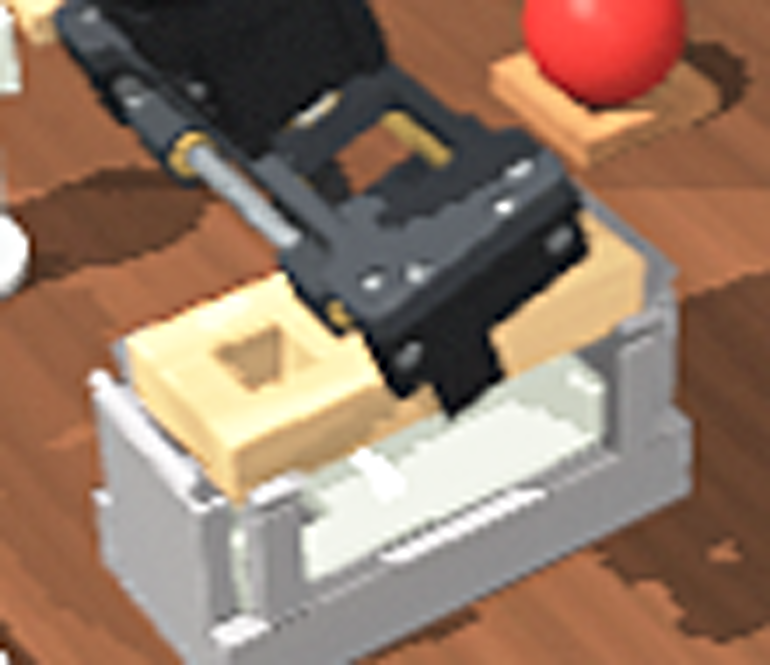

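>>> drive_tool(steps=[{"slide": [0.001, 0.003, 0], "dr": [0, 0, 0], "fingers": 0.05}, {"slide": [0.002, 0.006, 0], "dr": [0, 0, 0], "fingers": 0.05}, {"slide": [0.003, 0.0095, 0], "dr": [0, 0, 0], "fingers": 0.05}, {"slide": [0.003, 0.0095, 0], "dr": [0, 0, 0], "fingers": 0.05}])

```text
t: 14.5
eef_pos: [583.7, 25.1, 67.0]
tcp_rot: [-1.57, 0.331, 0.008]
ft_force: [-0.3, 0.1, -1.0]
opening: 0.631
```

```bash
python3 go.py 583 25 70 0.008; python3 - <<'E'
from h import *
print(env.state()['moment'].round(3))
im=optics.read_camera("scene")[:,:,::-1]
cv2.imwrite(f"pics/q.png",crop(im,205,180,110,95,7))
E
```

```text
t 14.5 pos [583.7  25.1  67. ] rot [-1.5703  0.3306  0.0084] F [-0.3   0.11 -0.99] op 60.0 j [-0.06  0.74  1.57 -0.02  1.16 -1.63]
slide [-0.0017 -0.0026 -0.0001] dr [-5.000e-04  3.000e-04 -3.306e-01]
[ 0.074 -0.39   0.033]
```

View pics/q.png

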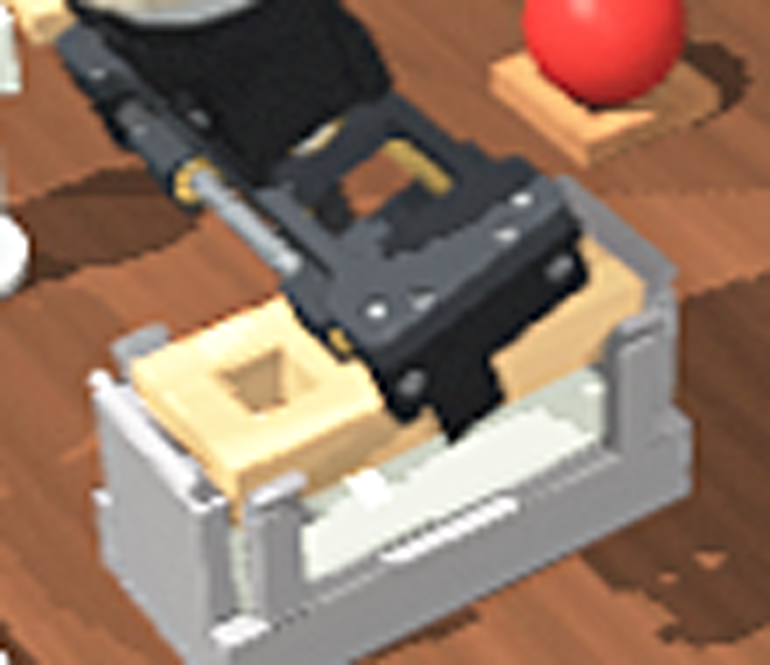

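The board is level and the +x end is now inside the fences. I'll keep going down.

>>> drive_tool(steps=[{"slide": [0.001, 0.003, 0], "dr": [0, 0, 0], "fingers": 0.05}, {"slide": [0.002, 0.006, 0], "dr": [0, 0, 0], "fingers": 0.05}, {"slide": [0.003, 0.009, 0], "dr": [0, 0, 0], "fingers": 0.05}, {"slide": [0.004, 0.012, 0], "dr": [0, 0, 0], "fingers": 0.05}, {"slide": [0.004, 0.012, 0], "dr": [0, 0, 0], "fingers": 0.05}])

```text
t: 14.97
eef_pos: [583.7, 25.1, 54.3]
tcp_rot: [-1.57, 0.331, 0.008]
ft_force: [-0.6, -0.1, -1.6]
opening: 0.629
```

```bash
python3 go.py 583 25 70 0.008; python3 - <<'E'
from h import *
print(env.state()['moment'].round(3))
im=optics.read_camera("scene")[:,:,::-1]
cv2.imwrite(f"pics/r.png",crop(im,205,180,110,95,7))
E
```

```text
t 14.97 pos [583.7  25.1  54.3] rot [-1.5702  0.3307  0.0084] F [-0.56 -0.14 -1.58] op 59.9 j [-0.06  0.75  1.58 -0.02  1.14 -1.63]
slide [-0.0057 -0.0146 -0.0001] dr [-5.000e-04  3.000e-04 -3.307e-01]
[ 0.113 -0.295  0.012]
```

View pics/r.png

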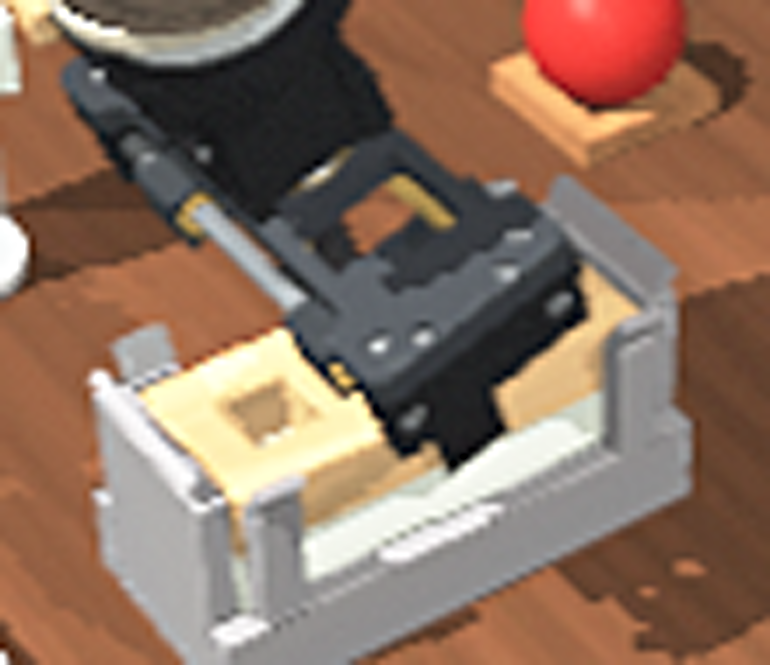

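>>> drive_tool(steps=[{"slide": [0.001, 0.003, 0], "dr": [0, 0, 0], "fingers": 0.05}, {"slide": [0.002, 0.006, 0], "dr": [0, 0, 0], "fingers": 0.05}, {"slide": [0.003, 0.009, 0], "dr": [0, 0, 0], "fingers": 0.05}, {"slide": [0.004, 0.012, 0], "dr": [0, 0, 0], "fingers": 0.05}, {"slide": [0.004, 0.012, 0], "dr": [0, 0, 0], "fingers": 0.05}])

```text
t: 15.43
eef_pos: [583.6, 25.1, 41.7]
tcp_rot: [-1.57, 0.331, 0.008]
ft_force: [-0.6, -0.4, -1.1]
opening: 0.629
```

>>> drive_tool(steps=[{"slide": [0.0005, 0.001, 0], "dr": [0, 0, 0], "fingers": 0.05}, {"slide": [0.001, 0.0025, 0], "dr": [0, 0, 0], "fingers": 0.05}, {"slide": [0.001, 0.0025, 0], "dr": [0, 0, 0], "fingers": 0.05}])

```text
t: 15.68
eef_pos: [584.0, 25.1, 39.5]
tcp_rot: [-1.57, 0.33, 0.008]
ft_force: [0.9, -0.9, -1.0]
opening: 0.631
```

```bash
python3 go.py 583 25 70 0.008; python3 - <<'E'
from h import *
print(env.state()['moment'].round(3))
im=optics.read_camera("scene")[:,:,::-1]
cv2.imwrite(f"pics/s.png",crop(im,205,180,110,95,7))
E
```

```text
t 15.68 pos [584.   25.1  39.5] rot [-1.5703  0.3299  0.0084] F [ 0.95 -0.87 -0.99] op 60.0 j [-0.06  0.77  1.58 -0.02  1.12 -1.62]
slide [-0.0108 -0.0285 -0.0001] dr [-4.000e-04  3.000e-04 -3.299e-01]
[ 0.1   -0.357  0.007]
```

View pics/s.png

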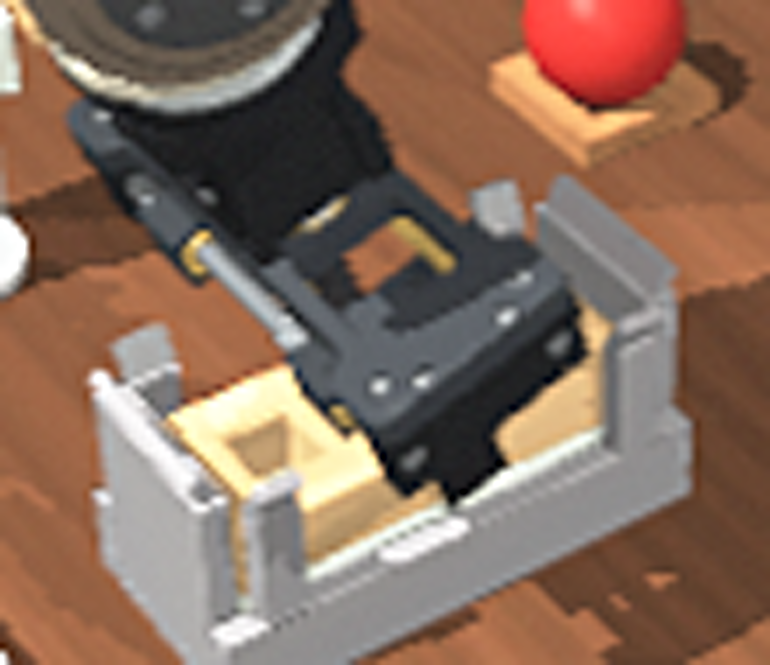

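>>> drive_tool(steps=[{"slide": [0.0007, 0.002, 0], "dr": [0, 0, 0], "fingers": 0.05}, {"slide": [0.0007, 0.002, 0], "dr": [0, 0, 0], "fingers": 0.075}, {"slide": [0.0007, 0.002, 0], "dr": [0, 0, 0], "fingers": 0.075}, {"slide": [0.0007, 0.002, 0], "dr": [0, 0, 0], "fingers": 0.075}, {"slide": [0.0007, 0.002, 0], "dr": [0, 0, 0], "fingers": 0.075}])

```text
t: 16.15
eef_pos: [584.1, 25.1, 37.7]
tcp_rot: [-1.57, 0.329, 0.008]
ft_force: [-0.3, -0.0, 0.8]
opening: 0.781
```

```bash
python3 go.py 584 25 130 0.008
```

```text
t 16.15 pos [584.1  25.1  37.7] rot [-1.5704  0.3295  0.0083] F [-0.29 -0.02  0.76] op 74.3 j [-0.06  0.77  1.59 -0.02  1.11 -1.62]
slide [-0.0299 -0.0873 -0.    ] dr [-4.000e-04  3.000e-04 -3.295e-01]
```

>>> drive_tool(steps=[{"slide": [-0.01, -0.029, 0], "dr": [0, 0, 0], "fingers": 0.075}, {"slide": [-0.02, -0.058, 0], "dr": [0, 0, 0], "fingers": 0.075}, {"slide": [-0.03, -0.087, 0], "dr": [0, 0, -0.1], "fingers": 0.03}, {"slide": [-0.03, -0.087, 0], "dr": [0, 0, -0.2], "fingers": 0.0}, {"slide": [-0.03, -0.087, 0], "dr": [0, 0, -0.33], "fingers": 0.0}])

```text
t: 16.57
eef_pos: [585.4, 24.9, 131.8]
tcp_rot: [-1.571, -0.004, 0.008]
ft_force: [1.0, -0.1, -1.4]
opening: 0.635
```

```bash
python3 go.py 570 25 130 0.008; python3 - <<'E'
from h import *
im=optics.read_camera("scene")[:,:,::-1]
cv2.imwrite(f"pics/u.png",crop(im,205,180,110,95,7))
E
```

```text
t 16.57 pos [585.4  24.9 131.8] rot [-1.5709 -0.0043  0.0081] F [ 1.02 -0.1  -1.41] op 60.3 j [-0.07  0.53  1.75  0.    0.86 -1.65]
slide [-0.0154  0.0018  0.0002] dr [0.0001 0.0001 0.0043]
```

View pics/u.png

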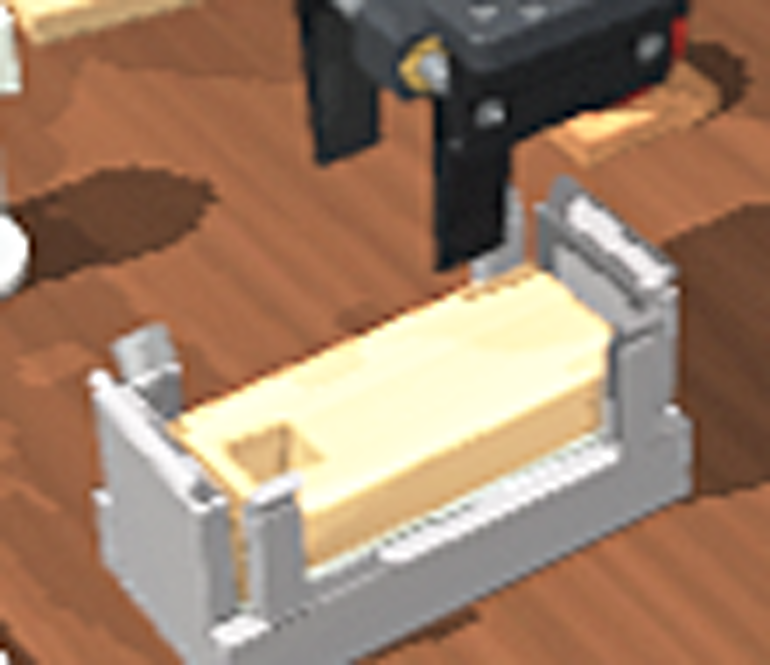

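The thick board lies flat in the well with its hole at +x. I'll close the fingers and press near its centre.

>>> drive_tool(steps=[{"slide": [0.003, 0.02, 0], "dr": [0, 0, 0], "fingers": 0.0}, {"slide": [0.003, 0.04, 0], "dr": [0, 0, 0], "fingers": 0.0}, {"slide": [0.003, 0.055, 0], "dr": [0, 0, 0], "fingers": 0.0}, {"slide": [0.003, 0.055, 0], "dr": [0, 0, 0], "fingers": 0.0}, {"slide": [0.003, 0.055, 0], "dr": [0, 0, 0], "fingers": 0.0}])

```text
t: 17.03
eef_pos: [586.3, 25.1, 74.3]
tcp_rot: [-1.57, 0.007, 0.008]
ft_force: [-0.0, 0.1, 0.3]
opening: 0.245
```

>>> drive_tool(steps=[{"slide": [0, 0, 0], "dr": [0, 0, 0], "fingers": 0.0}, {"slide": [0, 0, 0], "dr": [0, 0, 0], "fingers": 0.0}, {"slide": [0, 0, 0], "dr": [0, 0, 0], "fingers": 0.0}])

```text
t: 17.28
eef_pos: [587.0, 25.1, 75.5]
tcp_rot: [-1.57, 0.003, 0.008]
ft_force: [-0.2, 0.4, 0.0]
opening: 0.036
```

```bash
python3 go.py 590 25 54 0.008
```

```text
t 17.28 pos [587.   25.1  75.5] rot [-1.5704  0.0035  0.0082] F [-0.23  0.41  0.  ] op 3.4 j [-0.07  0.61  1.78  0.    0.75 -1.65]
slide [ 0.0031  0.0215 -0.0001] dr [-0.0004  0.0002 -0.0035]
```

>>> drive_tool(steps=[{"slide": [0.003, 0.008, 0], "dr": [0, 0, -0.003], "fingers": 0.0}, {"slide": [0.003, 0.014, 0], "dr": [0, 0, -0.003], "fingers": 0.0}, {"slide": [0.003, 0.018, 0], "dr": [0, 0, -0.003], "fingers": 0.0}, {"slide": [0.003, 0.021, 0], "dr": [0, 0, -0.003], "fingers": 0.0}, {"slide": [0.003, 0.022, 0], "dr": [0, 0, -0.003], "fingers": 0.0}])

```text
t: 17.7
eef_pos: [589.7, 25.1, 52.3]
tcp_rot: [-1.57, 0.001, 0.008]
ft_force: [0.0, -0.1, 5.7]
opening: 0.007
```

>>> drive_tool(steps=[{"slide": [0, 0, 0], "dr": [0, 0, 0], "fingers": 0.0}, {"slide": [0, 0, 0], "dr": [0, 0, 0], "fingers": 0.0}])

```text
t: 17.87
eef_pos: [589.7, 25.1, 52.8]
tcp_rot: [-1.57, 0.001, 0.008]
ft_force: [0.5, 0.1, 5.4]
opening: 0.003
```

The press read 5.4 N with the fingers at z=52.8, which is about 6 mm of floor travel. Next I'll lift and fetch the ribbed board.

>>> drive_tool(steps=[{"slide": [0, -0.02, 0], "dr": [0, 0, 0], "fingers": 0.0}, {"slide": [0, -0.055, 0], "dr": [0, 0, 0], "fingers": 0.08}, {"slide": [0, -0.09, 0], "dr": [0, 0, 0], "fingers": 0.085}, {"slide": [0, -0.12, 0], "dr": [0, 0, 0], "fingers": 0.085}, {"slide": [0, -0.12, 0], "dr": [0, 0, 0], "fingers": 0.085}])

```text
t: 18.28
eef_pos: [591.5, 25.0, 178.1]
tcp_rot: [-1.571, -0.006, 0.008]
ft_force: [0.4, 0.4, -0.1]
opening: 0.227
```

```bash
python3 go.py 479 -319 175 -0.139; python3 - <<'E'
from h import *
im=optics.read_camera("scene")[:,:,::-1]
cv2.imwrite(f"pics/v.png",crop(im,195,150,120,120,5))
E
```

```text
t 18.28 pos [591.5  25.  178.1] rot [-1.571  -0.006   0.0083] F [ 0.37  0.44 -0.08] op 21.6 j [-0.07  0.48  1.69  0.    0.97 -1.65]
slide [-0.1154  0.0025 -0.3431] dr [-0.0003  0.1473  0.006 ]
```

View pics/v.png

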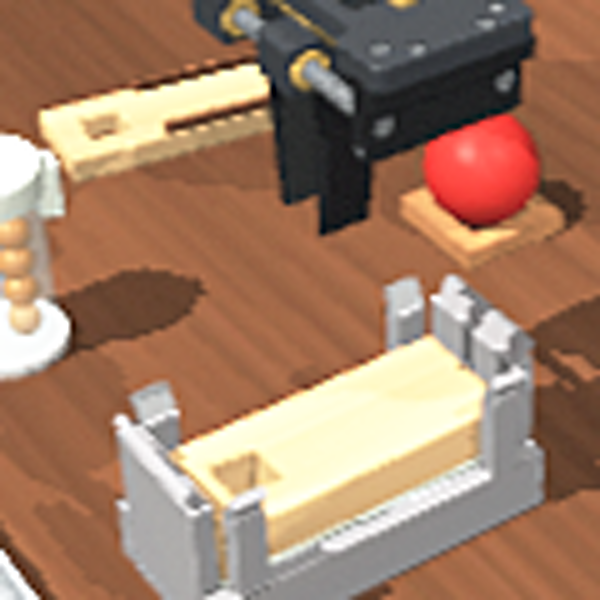

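>>> drive_tool(steps=[{"slide": [-0.115, 0, -0.343], "dr": [0, 0.147, 0.003], "fingers": 0.085}, {"slide": [-0.115, 0, -0.343], "dr": [0, 0.147, 0.003], "fingers": 0.085}, {"slide": [-0.115, 0, -0.343], "dr": [0, 0.147, 0.003], "fingers": 0.085}, {"slide": [-0.115, 0, -0.343], "dr": [0, 0.147, 0.003], "fingers": 0.085}, {"slide": [-0.115, 0, -0.343], "dr": [0, 0.147, 0.003], "fingers": 0.085}])

```text
t: 18.75
eef_pos: [523.5, -174.3, 171.3]
tcp_rot: [-1.57, 0.007, -0.138]
ft_force: [1.4, -0.9, -0.2]
opening: 0.623
```

```bash
python3 go.py 479 -319 90 -0.139; python3 - <<'E'
from h import *
im=optics.read_camera("top")[:,:,::-1]
cv2.imwrite(f"pics/w.png",crop(im,250,140,200,160,4))
E
```

```text
t 18.75 pos [ 523.5 -174.3  171.3] rot [-1.5701  0.007  -0.1383] F [ 1.36 -0.88 -0.15] op 59.2 j [-0.44  0.44  1.79 -0.    0.92 -1.87]
slide [-0.0235  0.0813 -0.1495] dr [-0.0007  0.0007 -0.007 ]
```

View pics/w.png

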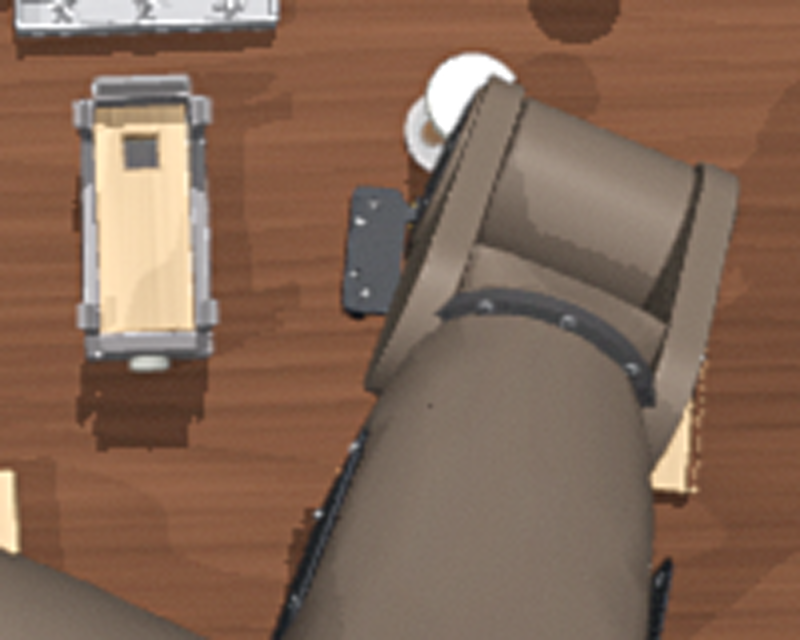

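```bash
python3 - <<'E'
from h import *
h=onz("top",(250+(140-1.5)/4,140+(151.5-1.5)/4),59); print("hole",h, h-[45,.4,0])
for u,v in((98,215),(190,215)): print(onz("top",(250+(u-1.5)/4,140+(v-1.5)/4),59))
E
python3 go.py 479 -319 90 -0.139
```

```text
hole [638.87288762  26.50308047  59.        ] [593.87288762  26.10308047  59.        ]
[597.05954536  55.39670693  59.        ]
[595.31084403  -5.31446793  59.        ]
t 18.8 pos [ 522.  -180.2  171.2] rot [-1.5717  0.0071 -0.1416] F [-0.14 -5.54  0.29] op 63.0 j [-0.45  0.44  1.78 -0.    0.92 -1.88]
slide [-0.0224  0.0815 -0.1434] dr [ 0.0009 -0.0026 -0.0071]
```

>>> drive_tool(steps=[{"slide": [-0.0235, 0.02, -0.149], "dr": [0, 0, -0.004], "fingers": 0.085}, {"slide": [-0.0235, 0.04, -0.149], "dr": [0, 0, -0.004], "fingers": 0.085}, {"slide": [-0.0235, 0.06, -0.149], "dr": [0, 0, -0.004], "fingers": 0.085}, {"slide": [-0.0235, 0.08, -0.149], "dr": [0, 0, -0.004], "fingers": 0.085}, {"slide": [-0.0235, 0.08, -0.149], "dr": [0, 0, -0.004], "fingers": 0.085}])

```text
t: 19.22
eef_pos: [477.8, -319.2, 87.9]
tcp_rot: [-1.568, 0.006, -0.142]
ft_force: [-0.7, -0.3, -1.9]
opening: 0.895
```

```bash
python3 - <<'E'
from h import *
im=optics.read_camera("scene");im=optics.read_camera("scene")[:,:,::-1]
cv2.imwrite(f"pics/x.png",crop(im,170,110,120,90,6))
E
python3 go.py 479 -319 3 -0.139
```

```text
t 19.32 pos [ 479.1 -317.4   90. ] rot [-1.5679  0.0054 -0.1413] F [ 1.14 -0.1   1.53] op 85.3 j [-0.7   0.58  1.8  -0.    0.77 -2.13]
slide [ 0.0006  0.0869 -0.0019] dr [-0.0029 -0.0023 -0.0054]
```

View pics/x.png

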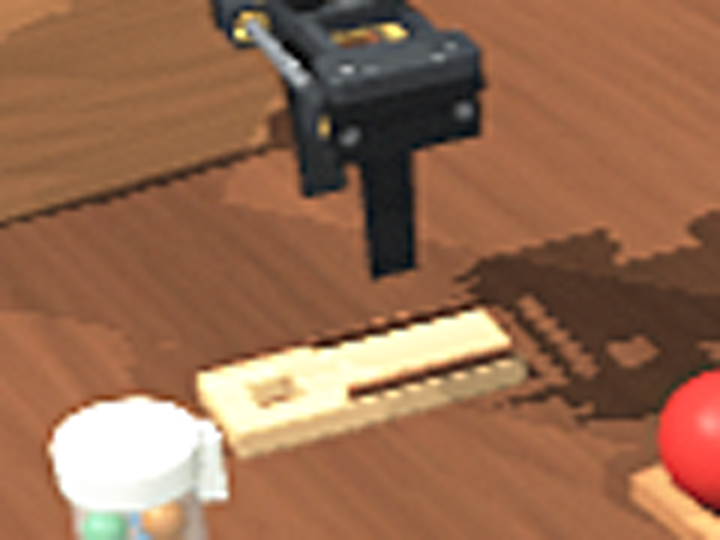

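The fingers straddle the ribbed board, with the ribs up and the hole at +x. I'll descend and grip.

>>> drive_tool(steps=[{"slide": [-0.001, 0.035, -0.002], "dr": [-0.001, 0, -0.003], "fingers": 0.085}, {"slide": [-0.001, 0.06, -0.002], "dr": [-0.001, 0, -0.003], "fingers": 0.085}, {"slide": [-0.001, 0.078, -0.002], "dr": [-0.001, 0, -0.003], "fingers": 0.085}, {"slide": [-0.001, 0.084, -0.002], "dr": [-0.001, 0, -0.003], "fingers": 0.085}, {"slide": [-0.001, 0.084, -0.002], "dr": [-0.001, 0, -0.003], "fingers": 0.085}])

```text
t: 19.73
eef_pos: [479.7, -317.6, 8.3]
tcp_rot: [-1.571, -0.001, -0.137]
ft_force: [-0.3, -0.8, -0.8]
opening: 0.892
```

>>> drive_tool(steps=[{"slide": [0, 0, 0], "dr": [0, 0, 0], "fingers": 0.085}])

```text
t: 19.82
eef_pos: [480.2, -318.5, 9.8]
tcp_rot: [-1.572, -0.003, -0.138]
ft_force: [-0.3, -0.3, 0.3]
opening: 0.889
```

```bash
python3 go.py 477 -319 3 -0.139
```

```text
t 19.82 pos [ 480.2 -318.5    9.8] rot [-1.5722 -0.0029 -0.1377] F [-0.29 -0.32  0.27] op 84.5 j [-0.7   0.7   1.85  0.    0.59 -2.13]
slide [-0.0032  0.0068 -0.0009] dr [0.0014 0.0013 0.0029]
```

>>> drive_tool(steps=[{"slide": [-0.003, 0.005, -0.001], "dr": [0.001, 0.001, 0.001], "fingers": 0.085}, {"slide": [-0.003, 0.0075, -0.001], "dr": [0.001, 0.001, 0.001], "fingers": 0.085}, {"slide": [-0.003, 0.0075, -0.001], "dr": [0.001, 0.001, 0.001], "fingers": 0.05}, {"slide": [-0.003, 0.0075, -0.001], "dr": [0.001, 0.001, 0.001], "fingers": 0.05}, {"slide": [-0.003, 0.0075, -0.001], "dr": [0.001, 0.001, 0.001], "fingers": 0.05}])

```text
t: 20.23
eef_pos: [476.5, -319.8, 1.6]
tcp_rot: [-1.571, -0.002, -0.14]
ft_force: [0.0, 0.2, -0.3]
opening: 0.738
```

>>> drive_tool(steps=[{"slide": [0, 0, 0], "dr": [0, 0, 0], "fingers": 0.05}, {"slide": [0, 0, 0], "dr": [0, 0, 0], "fingers": 0.05}, {"slide": [0, 0, 0], "dr": [0, 0, 0], "fingers": 0.05}, {"slide": [0, 0, 0], "dr": [0, 0, 0], "fingers": 0.05}])

```text
t: 20.57
eef_pos: [476.4, -319.7, 1.4]
tcp_rot: [-1.571, -0.001, -0.14]
ft_force: [-0.9, 1.3, 3.9]
opening: 0.628
```

```bash
python3 go.py 477 -319 3 -0.139
```

```text
t 20.57 pos [ 476.4 -319.7    1.4] rot [-1.5709e+00 -1.4000e-03 -1.3980e-01] F [-0.93  1.27  3.85] op 59.7 j [-0.71  0.71  1.86  0.    0.57 -2.14]
slide [ 0.0005 -0.0016  0.0008] dr [ 0.0001 -0.0008  0.0014]
```

Gripped at an opening of 59.7 mm. I'll lift more gently this time.

>>> drive_tool(steps=[{"slide": [0, -0.008, 0], "dr": [0, 0, 0], "fingers": 0.05}, {"slide": [0, -0.025, 0], "dr": [0, 0, 0], "fingers": 0.05}, {"slide": [0, -0.048, 0], "dr": [0, 0, 0], "fingers": 0.05}, {"slide": [0, -0.071, 0], "dr": [0, 0, 0], "fingers": 0.05}, {"slide": [0, -0.094, 0], "dr": [0, 0, 0], "fingers": 0.05}])

```text
t: 20.98
eef_pos: [476.0, -319.5, 96.5]
tcp_rot: [-1.571, -0.001, -0.14]
ft_force: [0.7, 0.3, -0.9]
opening: 0.63
```

>>> drive_tool(steps=[{"slide": [0, -0.02, 0], "dr": [0, 0, 0], "fingers": 0.05}, {"slide": [0, -0.04, 0], "dr": [0, 0, 0], "fingers": 0.05}, {"slide": [0, -0.055, 0], "dr": [0, 0, 0], "fingers": 0.05}, {"slide": [0, -0.06, 0], "dr": [0, 0, 0], "fingers": 0.05}, {"slide": [0, -0.06, 0], "dr": [0, 0, 0], "fingers": 0.05}])

```text
t: 21.4
eef_pos: [476.4, -319.9, 156.6]
tcp_rot: [-1.572, -0.003, -0.14]
ft_force: [0.3, 1.0, -0.9]
opening: 0.621
```

```bash
python3 go.py 586 25 157 0.008; python3 - <<'E'
from h import *
im=optics.read_camera("scene")[:,:,::-1]
cv2.imwrite(f"pics/y.png",crop(im,170,90,120,100,6))
E
```

```text
t 21.4 pos [ 476.4 -319.9  156.6] rot [-1.5721 -0.0032 -0.1397] F [ 0.28  1.02 -0.88] op 59.1 j [-0.71  0.48  1.75  0.    0.9  -2.14]
slide [ 0.0605 -0.0007  0.3568] dr [ 0.0015 -0.1477  0.0031]
```

View pics/y.png

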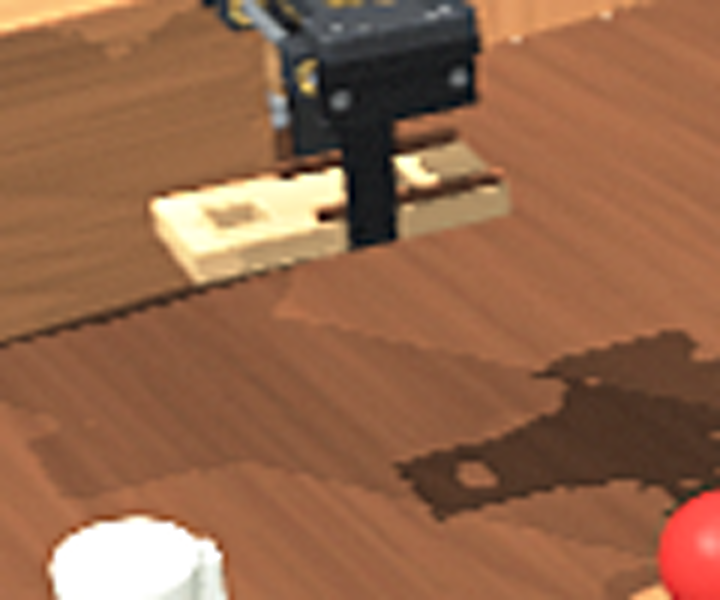

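>>> drive_tool(steps=[{"slide": [0.002, 0, 0.01], "dr": [0, -0.01, 0], "fingers": 0.05}, {"slide": [0.006, 0, 0.035], "dr": [0, -0.03, 0], "fingers": 0.05}, {"slide": [0.012, 0, 0.07], "dr": [0, -0.05, 0], "fingers": 0.05}, {"slide": [0.018, 0, 0.105], "dr": [0, -0.07, 0], "fingers": 0.05}, {"slide": [0.024, 0, 0.14], "dr": [0, -0.09, 0], "fingers": 0.05}])

```text
t: 21.87
eef_pos: [519.2, -182.2, 154.0]
tcp_rot: [-1.57, 0.001, -0.049]
ft_force: [0.0, -0.2, -1.1]
opening: 0.631
```

```bash
python3 go.py 586 25 157 0.008
```

```text
t 21.87 pos [ 519.2 -182.2  154. ] rot [-1.5699e+00  8.0000e-04 -4.9000e-02] F [ 0.02 -0.25 -1.13] op 60.0 j [-0.46  0.46  1.81  0.    0.87 -1.98]
slide [ 0.0566 -0.0029  0.2102] dr [-0.0009 -0.057  -0.0008]
```

>>> drive_tool(steps=[{"slide": [0.009, 0, 0.035], "dr": [0, -0.02, 0], "fingers": 0.05}, {"slide": [0.018, 0, 0.07], "dr": [0, -0.04, 0], "fingers": 0.05}, {"slide": [0.027, 0, 0.105], "dr": [0, -0.057, 0], "fingers": 0.05}, {"slide": [0.036, 0, 0.14], "dr": [0, -0.057, 0], "fingers": 0.05}, {"slide": [0.045, 0, 0.17], "dr": [0, -0.057, 0], "fingers": 0.05}])

```text
t: 22.28
eef_pos: [572.4, -13.8, 154.0]
tcp_rot: [-1.57, 0.001, 0.009]
ft_force: [-0.2, -0.8, -1.1]
opening: 0.631
```

```bash
python3 go.py 586 25 140 0.008
```

```text
t 22.28 pos [572.4 -13.8 154. ] rot [-1.5705e+00  1.0000e-03  8.6000e-03] F [-0.16 -0.78 -1.05] op 60.0 j [-0.14  0.49  1.76  0.    0.9  -1.72]
slide [0.0139 0.014  0.0387] dr [-0.0003  0.0006 -0.001 ]
```

>>> drive_tool(steps=[{"slide": [0.006, 0.004, 0.02], "dr": [0, 0, 0], "fingers": 0.05}, {"slide": [0.011, 0.01, 0.032], "dr": [0, 0, 0], "fingers": 0.05}, {"slide": [0.014, 0.014, 0.038], "dr": [0, 0, 0], "fingers": 0.05}, {"slide": [0.014, 0.014, 0.038], "dr": [0, 0, 0], "fingers": 0.05}, {"slide": [0.014, 0.014, 0.038], "dr": [0, 0, 0], "fingers": 0.05}])

```text
t: 22.7
eef_pos: [586.2, 20.7, 140.5]
tcp_rot: [-1.571, 0.0, 0.007]
ft_force: [-0.7, 0.6, -0.2]
opening: 0.628
```

```bash
python3 - <<'E'
from h import *
im=optics.read_camera("scene");im=optics.read_camera("scene")[:,:,::-1]
cv2.imwrite(f"pics/z.png",crop(im,205,160,110,95,7))
E
python3 go.py 586 25 140 0.008
```

```text
t 22.8 pos [586.4  20.2 141.2] rot [-1.5711e+00 -9.0000e-04  6.1000e-03] F [ 0.53  0.25 -0.34] op 59.4 j [-0.08  0.52  1.73 -0.    0.89 -1.65]
slide [-0.0004  0.0012  0.0048] dr [ 0.0003 -0.0019  0.0009]
```

View pics/z.png

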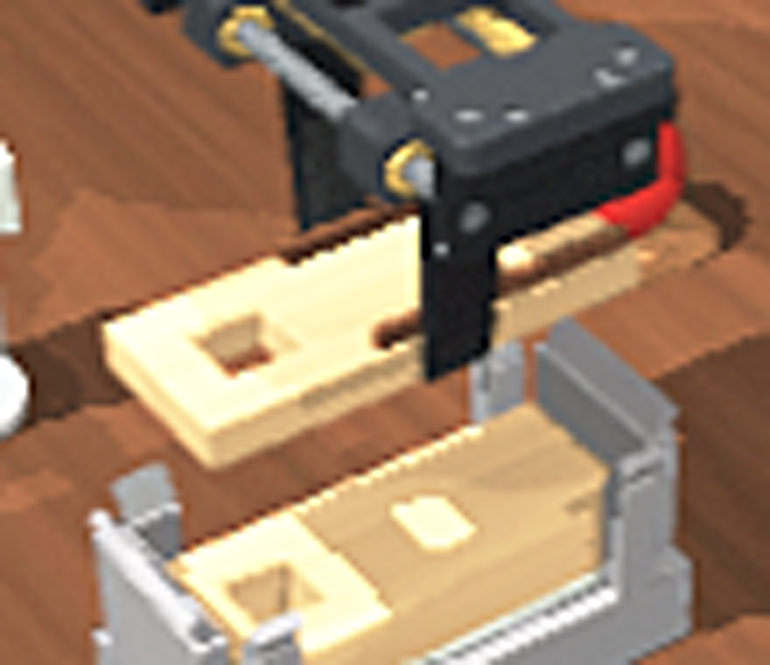

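>>> drive_tool(steps=[{"slide": [0, 0.005, 0.004], "dr": [0, -0.001, 0], "fingers": 0.05}, {"slide": [0, 0.015, 0.004], "dr": [0, -0.001, 0], "fingers": 0.05}, {"slide": [0, 0.025, 0.004], "dr": [0, -0.001, 0], "fingers": 0.05}, {"slide": [0, 0.03, 0.004], "dr": [0, -0.001, 0], "fingers": 0.05}, {"slide": [0, 0.03, 0.004], "dr": [0, -0.001, 0], "fingers": 0.05}])

```text
t: 23.22
eef_pos: [585.8, 25.1, 109.5]
tcp_rot: [-1.571, 0.001, 0.008]
ft_force: [0.4, 0.3, -1.4]
opening: 0.626
```

```bash
python3 - <<'E'
from h import *
im=optics.read_camera("scene");im=optics.read_camera("scene")[:,:,::-1]
cv2.imwrite(f"pics/A.png",crop(im,205,175,110,95,7))
E
python3 go.py 586 25 90 0.008
```

```text
t 23.32 pos [586.5  25.2 110.9] rot [-1.5709e+00 -5.0000e-04  8.1000e-03] F [-1.02  0.03 -0.86] op 59.6 j [-0.07  0.56  1.76 -0.    0.82 -1.65]
slide [-0.0006  0.0209 -0.0002] dr [0.0002 0.0001 0.0005]
```

View pics/A.png

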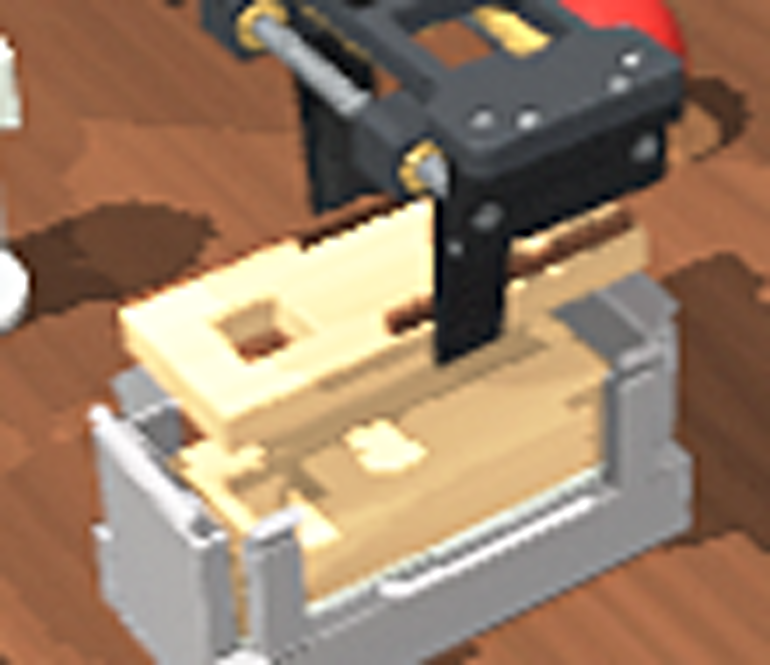

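```bash
python3 - <<'E'
from h import *
def ony(uv,y):
    c,d=ray("scene",uv); return c+d*(y-c[1])/d[1]
def f(u,v): return (205+(u-3)/7,175+(v-3)/7)
for u,v in((235,455),(232,417),(432,365),(505,325),(648,262),(645,228)):
    print((u,v),ony(f(u,v),55).round(1))
print("top face at z=123.5")
for u,v in((122,315),(232,417),(212,323),(258,300),(312,330),(262,360)): print(onz("scene",f(u,v),123.5).round(1))
E
```

```text
(235, 455) [663.6  55.  109. ]
(232, 417) [663.4  55.  123.4]
(432, 365) [595.8  55.  109.7]
(505, 325) [569.3  55.  112.5]
(648, 262) [515.4  55.  112.2]
(645, 228) [517.   55.  126.1]
top face at z=123.5
[666.9  -3.6 123.5]
[663.5  55.2 123.5]
[646.9  15.2 123.5]
[630.3  13.7 123.5]
[624.5  35.1 123.5]
[643.6  38.4 123.5]
```

>>> drive_tool(steps=[{"slide": [0, 0.005, 0], "dr": [0, 0, 0], "fingers": 0.05}, {"slide": [0, 0.012, 0], "dr": [0, 0, 0], "fingers": 0.05}, {"slide": [0, 0.019, 0], "dr": [0, 0, 0], "fingers": 0.05}, {"slide": [0, 0.024, 0], "dr": [0, 0, 0], "fingers": 0.05}, {"slide": [0, 0.024, 0], "dr": [0, 0, 0], "fingers": 0.05}])

```text
t: 23.73
eef_pos: [586.1, 25.3, 86.0]
tcp_rot: [-1.571, 0.001, 0.008]
ft_force: [-1.0, -0.6, -1.4]
opening: 0.631
```

```bash
python3 - <<'E'
from h import *
im=optics.read_camera("scene");im=optics.read_camera("scene")[:,:,::-1]
cv2.imwrite(f"pics/B.png",crop(im,205,180,110,95,7))
E
python3 go.py 586 25 78 0.008
```

```text
t 23.83 pos [586.6  25.3  87. ] rot [-1.571e+00 -8.000e-04  8.200e-03] F [-0.3   0.36 -1.47] op 59.7 j [-0.07  0.59  1.78 -0.    0.77 -1.65]
slide [-0.0006  0.009  -0.0003] dr [0.0002 0.0002 0.0008]
```

View pics/B.png

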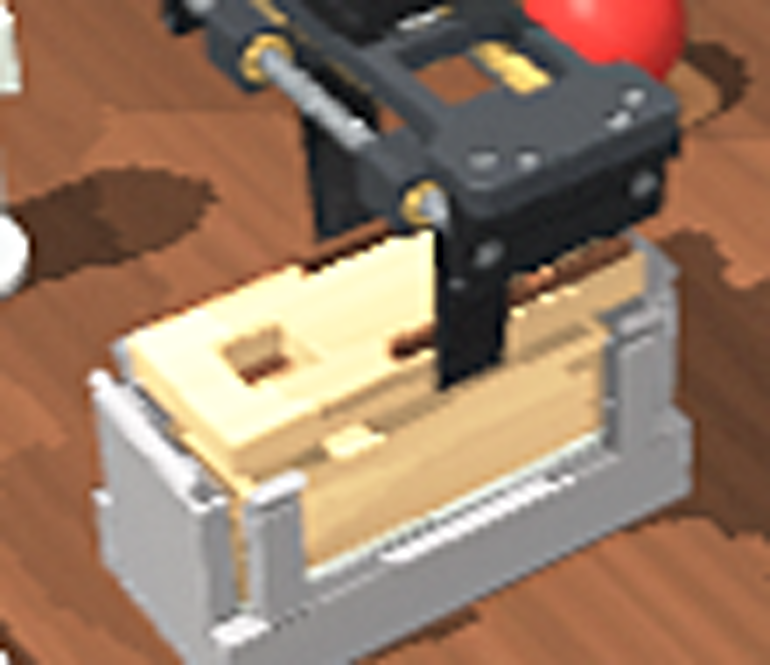

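The board is level and inside the flare with no contact. I'll continue in small steps.

>>> drive_tool(steps=[{"slide": [0, 0.003, 0], "dr": [0, 0, 0], "fingers": 0.05}, {"slide": [0, 0.006, 0], "dr": [0, 0, 0], "fingers": 0.05}, {"slide": [0, 0.009, 0], "dr": [0, 0, 0], "fingers": 0.05}, {"slide": [0, 0.011, 0], "dr": [0, 0, 0], "fingers": 0.05}, {"slide": [0, 0.011, 0], "dr": [0, 0, 0], "fingers": 0.05}])

```text
t: 24.25
eef_pos: [586.5, 25.2, 75.8]
tcp_rot: [-1.571, -0.001, 0.008]
ft_force: [-0.3, -0.8, -0.6]
opening: 0.633
```

```bash
python3 - <<'E'
from h import *
im=optics.read_camera("scene")[:,:,::-1]
cv2.imwrite(f"pics/C.png",crop(im,205,180,110,95,7))
E
python3 go.py 586 25 61 0.008
```

```text
t 24.3 pos [586.6  25.2  76.1] rot [-1.571e+00 -9.000e-04  8.200e-03] F [-0.12  0.34 -1.79] op 59.8 j [-0.07  0.61  1.79 -0.    0.75 -1.65]
slide [-0.0006  0.0151 -0.0002] dr [0.0002 0.0002 0.0009]
```

View pics/C.png

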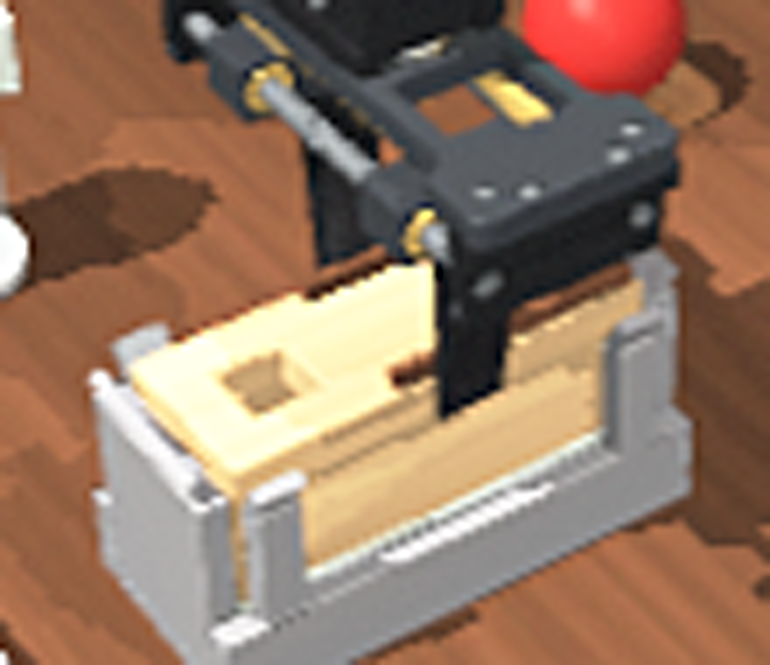

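>>> drive_tool(steps=[{"slide": [0, 0.003, 0], "dr": [0, 0, 0], "fingers": 0.05}, {"slide": [0, 0.006, 0], "dr": [0, 0, 0], "fingers": 0.05}, {"slide": [0, 0.009, 0], "dr": [0, 0, 0], "fingers": 0.05}, {"slide": [0, 0.012, 0], "dr": [0, 0, 0], "fingers": 0.05}, {"slide": [0, 0.013, 0], "dr": [0, 0, 0], "fingers": 0.05}])

```text
t: 24.72
eef_pos: [586.5, 25.2, 62.7]
tcp_rot: [-1.571, -0.001, 0.008]
ft_force: [0.7, -0.4, -1.1]
opening: 0.628
```

```bash
python3 - <<'E'
from h import *
im=optics.read_camera("scene")[:,:,::-1]
cv2.imwrite(f"pics/D.png",crop(im,205,180,110,95,7))
E
python3 go.py 586 25 61 0.008
```

```text
t 24.77 pos [586.5  25.3  62.8] rot [-1.571e+00 -7.000e-04  8.200e-03] F [ 0.87 -0.5  -1.24] op 59.7 j [-0.07  0.63  1.79 -0.    0.72 -1.65]
slide [-0.0005  0.0018 -0.0003] dr [0.0002 0.0002 0.0007]
```

View pics/D.png

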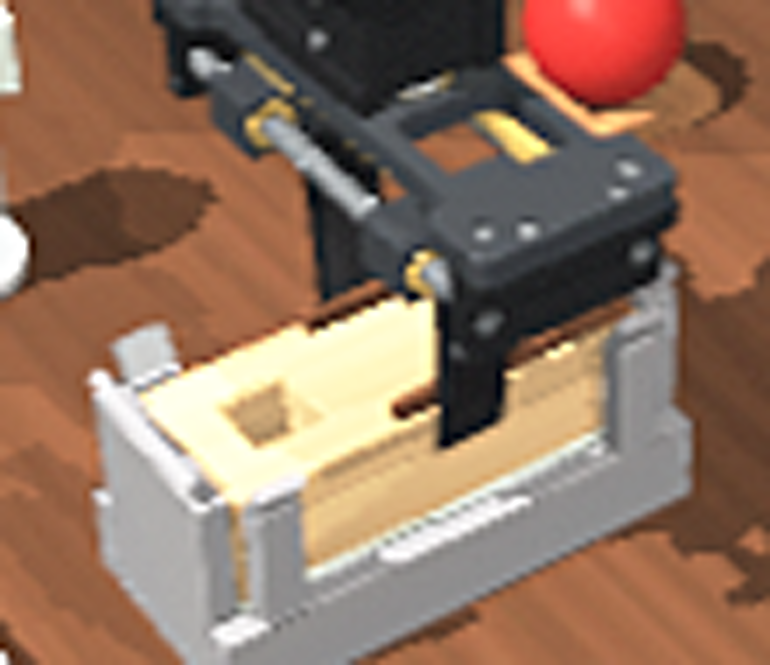

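It's about 2 mm above the thick board. I'll lower it the rest of the way and release.

>>> drive_tool(steps=[{"slide": [0, 0.001, 0], "dr": [0, 0, 0], "fingers": 0.05}, {"slide": [0, 0.002, 0], "dr": [0, 0, 0], "fingers": 0.05}, {"slide": [0, 0.002, 0], "dr": [0, 0, 0], "fingers": 0.075}, {"slide": [0, 0.002, 0], "dr": [0, 0, 0], "fingers": 0.075}, {"slide": [0, 0.002, 0], "dr": [0, 0, 0], "fingers": 0.075}])

```text
t: 25.18
eef_pos: [586.7, 25.3, 61.5]
tcp_rot: [-1.571, -0.002, 0.008]
ft_force: [1.2, -0.2, 0.3]
opening: 0.762
```

>>> drive_tool(steps=[{"slide": [0, 0, 0], "dr": [0, 0, 0], "fingers": 0.075}, {"slide": [0, -0.01, 0], "dr": [0, 0, 0], "fingers": 0.075}, {"slide": [0, -0.03, 0], "dr": [0, 0, 0], "fingers": 0.075}, {"slide": [0, -0.05, 0], "dr": [0, 0, 0], "fingers": 0.075}, {"slide": [0, -0.05, 0], "dr": [0, 0, 0], "fingers": 0.0}])

```text
t: 25.6
eef_pos: [588.2, 25.2, 115.4]
tcp_rot: [-1.571, -0.007, 0.008]
ft_force: [0.3, 0.2, 0.5]
opening: 0.758
```

```bash
python3 - <<'E'
from h import *
im=optics.read_camera("scene")[:,:,::-1]
cv2.imwrite(f"pics/E.png",crop(im,205,180,110,95,7))
E
python3 go.py 589 25 80 0.008
```

```text
t 25.65 pos [587.5  25.3 113.7] rot [-1.5713 -0.0052  0.0084] F [ 0.13  0.88 -0.67] op 69.0 j [-0.07  0.56  1.76 -0.    0.82 -1.65]
slide [ 0.0013  0.0337 -0.0003] dr [0.0005 0.0004 0.0052]
```

View pics/E.png

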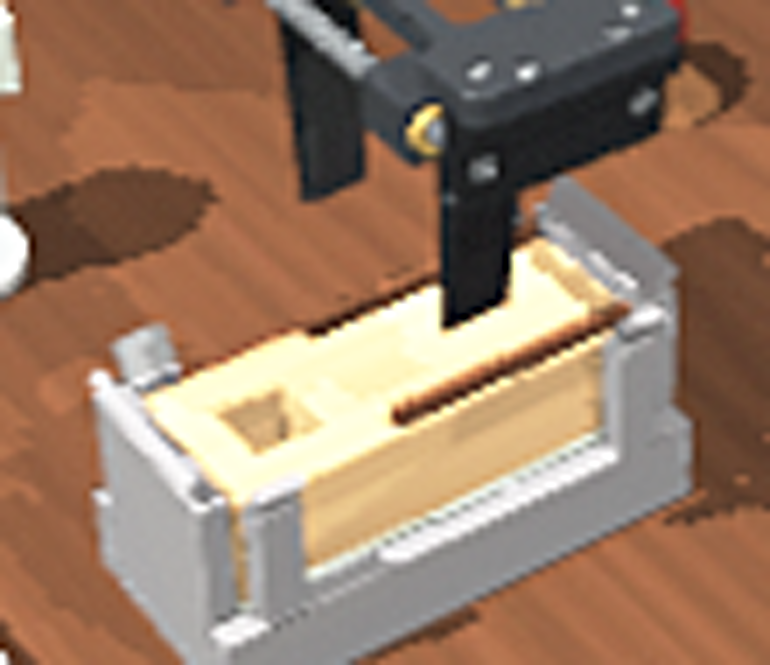

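The thin board is seated with its ribs up. I'll press it between the ribs.

>>> drive_tool(steps=[{"slide": [0.003, 0.01, 0], "dr": [0, 0, 0.002], "fingers": 0.0}, {"slide": [0.003, 0.02, 0], "dr": [0, 0, 0.002], "fingers": 0.0}, {"slide": [0.003, 0.023, 0], "dr": [0, 0, 0.002], "fingers": 0.0}, {"slide": [0.003, 0.023, 0], "dr": [0, 0, 0.002], "fingers": 0.0}, {"slide": [0.003, 0.023, 0], "dr": [0, 0, 0.002], "fingers": 0.0}])

```text
t: 26.07
eef_pos: [589.2, 25.3, 87.2]
tcp_rot: [-1.571, 0.003, 0.008]
ft_force: [0.2, 0.5, 1.0]
opening: 0.381
```

>>> drive_tool(steps=[{"slide": [0, 0, 0], "dr": [0, 0, 0], "fingers": 0.0}, {"slide": [0, 0, 0], "dr": [0, 0, 0], "fingers": 0.0}, {"slide": [0, 0, 0], "dr": [0, 0, 0], "fingers": 0.0}, {"slide": [0, 0, 0], "dr": [0, 0, 0], "fingers": 0.0}, {"slide": [0, 0, 0], "dr": [0, 0, 0], "fingers": 0.0}])

```text
t: 26.48
eef_pos: [589.7, 25.3, 88.5]
tcp_rot: [-1.571, 0.0, 0.008]
ft_force: [0.3, 0.2, -0.2]
opening: 0.037
```

```bash
python3 go.py 590 25 67.5 0.008
```

```text
t 26.48 pos [589.7  25.3  88.5] rot [-1.5711e+00  3.0000e-04  8.2000e-03] F [ 0.31  0.19 -0.18] op 3.5 j [-0.07  0.59  1.77 -0.    0.78 -1.65]
slide [ 0.0003  0.021  -0.0003] dr [ 0.0003  0.0002 -0.0003]
```

>>> drive_tool(steps=[{"slide": [0, 0.008, 0], "dr": [0, 0, 0], "fingers": 0.0}, {"slide": [0, 0.013, 0], "dr": [0, 0, 0], "fingers": 0.0}, {"slide": [0, 0.017, 0], "dr": [0, 0, 0], "fingers": 0.0}, {"slide": [0, 0.0205, 0], "dr": [0, 0, 0], "fingers": 0.0}, {"slide": [0, 0.021, 0], "dr": [0, 0, 0], "fingers": 0.0}])

```text
t: 26.9
eef_pos: [589.4, 25.3, 66.7]
tcp_rot: [-1.571, 0.001, 0.008]
ft_force: [-2.2, -0.3, 4.5]
opening: 0.006
```

>>> drive_tool(steps=[{"slide": [0, 0, 0], "dr": [0, 0, 0], "fingers": 0.0}, {"slide": [0, 0, 0], "dr": [0, 0, 0], "fingers": 0.0}])

```text
t: 27.07
eef_pos: [589.4, 25.3, 67.4]
tcp_rot: [-1.571, 0.001, 0.008]
ft_force: [-2.0, -0.4, 3.7]
opening: 0.007
```

The press read 3.7 N at z=67.4, which is about 5.5 mm down. I'll lift and locate the pin.

>>> drive_tool(steps=[{"slide": [0, -0.02, 0], "dr": [0, 0, 0], "fingers": 0.0}, {"slide": [0, -0.05, 0], "dr": [0, 0, 0], "fingers": 0.04}, {"slide": [0, -0.09, 0], "dr": [0, 0, 0], "fingers": 0.055}, {"slide": [0, -0.12, 0], "dr": [0, 0, 0], "fingers": 0.055}, {"slide": [0, -0.12, 0], "dr": [0, 0, 0], "fingers": 0.055}])

```text
t: 27.48
eef_pos: [592.0, 25.3, 193.4]
tcp_rot: [-1.572, -0.009, 0.008]
ft_force: [0.3, 0.0, 0.4]
opening: 0.227
```

```bash
python3 - <<'E'
from h import *
im=optics.read_camera("scene")[:,:,::-1]
a=crop(im,270,285,50,65,8); cv2.imwrite("pics/F0.png",crop(im,205,180,110,95,7))
im=optics.read_camera("top")[:,:,::-1]
b=crop(im,185,155,45,40,8); b=cv2.copyMakeBorder(b,0,a.shape[0]-b.shape[0],0,0,cv2.BORDER_CONSTANT)
cv2.imwrite(f"pics/F.png",np.hstack([a,b]))
E
python3 go.py 589 25 80 0.008
```

```text
t 27.58 pos [590.   25.3 188.3] rot [-1.5712 -0.0018  0.0082] F [-0.78  0.56 -0.39] op 29.9 j [-0.07  0.47  1.68 -0.    0.99 -1.65]
slide [-0.0012  0.1083 -0.0003] dr [0.0004 0.0002 0.0018]
```

View pics/F.png

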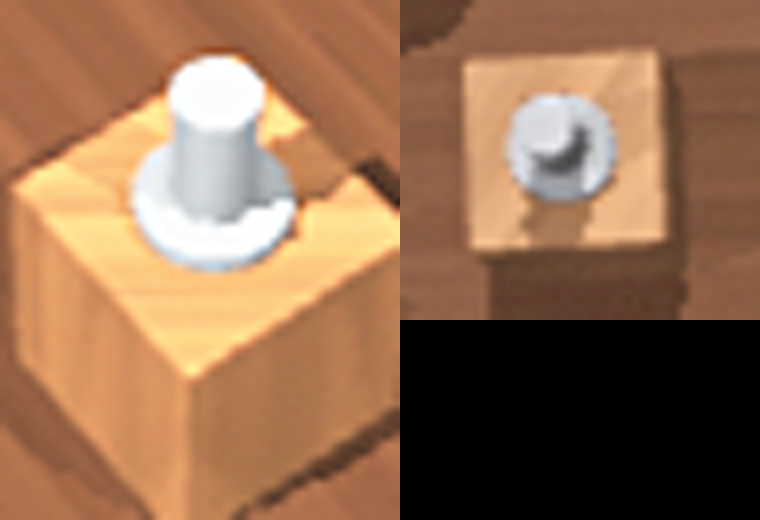

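View pics/F0.png

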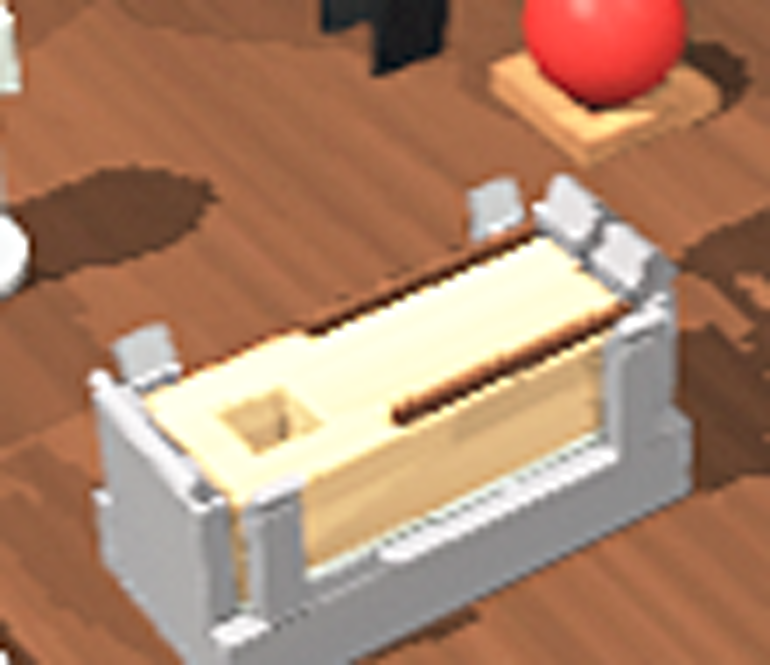

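```bash
python3 - <<'E'
from h import *
s=(270+(217-3.5)/8,285+(92-3.5)/8); t=(185+(148-3.5)/8,155+(122-3.5)/8)
print("tri",tri(s,t).round(1),"scene z104",onz("scene",s,104).round(1),"top z104",onz("top",t,104).round(1))
f=lambda u,v:(185+(u-3.5)/8,155+(v-3.5)/8)
print("collar",onz("top",f(161,147),70).round(1))
c=np.array([onz("top",f(u,v),64)[:2] for u,v in((65,62),(257,50),(267,238),(75,250))]);print("stand",c.round(1),c.mean(0))
E
python3 go.py 650 209 190 0.008
```

```text
tri [654.7 236.1 106.6] scene z104 [652.4 235.3 104. ] top z104 [656.3 235.7 104. ]
collar [655.1 237.   70. ]
stand [[686.1 269.8]
 [688.3 205.8]
 [624.8 203.1]
 [622.6 266.7]] [655.42801329 236.36149596]
t 27.58 pos [590.   25.3 188.3] rot [-1.5712 -0.0018  0.0082] F [-0.78  0.56 -0.39] op 29.9 j [-0.07  0.47  1.68 -0.    0.99 -1.65]
slide [ 0.0615 -0.0017  0.1832] dr [0.0004 0.0002 0.0018]
```

>>> drive_tool(steps=[{"slide": [0.018, 0, 0.04], "dr": [0, 0, 0.001], "fingers": 0.055}, {"slide": [0.037, 0, 0.082], "dr": [0, 0, 0.001], "fingers": 0.055}, {"slide": [0.055, 0, 0.124], "dr": [0, 0, 0.001], "fingers": 0.055}, {"slide": [0.065, 0, 0.165], "dr": [0, 0, 0.001], "fingers": 0.055}, {"slide": [0.065, 0, 0.2], "dr": [0, 0, 0.001], "fingers": 0.055}])

```text
t: 28.0
eef_pos: [653.5, 223.2, 184.9]
tcp_rot: [-1.572, 0.004, 0.007]
ft_force: [1.7, -0.3, 0.4]
opening: 0.573
```

```bash
python3 go.py 653.5 236.5 125 0.008
```

```text
t 28.0 pos [653.5 223.2 184.9] rot [-1.5716  0.0038  0.0073] F [ 1.74 -0.28  0.44] op 54.5 j [ 0.23  0.61  1.41  0.    1.12 -1.34]
slide [0.0003 0.0599 0.0133] dr [ 0.0008 -0.0007 -0.0038]
```

>>> drive_tool(steps=[{"slide": [0, 0.01, 0.012], "dr": [0, 0, 0], "fingers": 0.055}, {"slide": [0, 0.03, 0.012], "dr": [0, 0, 0], "fingers": 0.055}, {"slide": [0, 0.05, 0.012], "dr": [0, 0, 0], "fingers": 0.055}, {"slide": [0, 0.058, 0.012], "dr": [0, 0, 0], "fingers": 0.055}, {"slide": [0, 0.058, 0.012], "dr": [0, 0, 0], "fingers": 0.055}])

```text
t: 28.42
eef_pos: [651.3, 233.1, 125.7]
tcp_rot: [-1.572, 0.007, 0.008]
ft_force: [0.3, 0.4, -0.3]
opening: 0.578
```

```bash
python3 - <<'E'
from h import *
im=optics.read_camera("scene");im=optics.read_camera("scene")[:,:,::-1]
cv2.imwrite("pics/G.png",crop(im,240,230,110,110,6))
im=optics.read_camera("top")[:,:,::-1]
cv2.imwrite("pics/Gt.png",crop(im,250,140,80,110,6))
E
python3 go.py 653.5 236.5 78 0.008
```

```text
t 28.57 pos [653.  233.4 129.8] rot [-1.5709e+00  1.1000e-03  7.6000e-03] F [ 0.59 -0.74 -0.56] op 55.3 j [ 0.25  0.67  1.46  0.    1.01 -1.33]
slide [0.0005 0.0518 0.0031] dr [ 0.0001 -0.0004 -0.0011]
```

View pics/G.png

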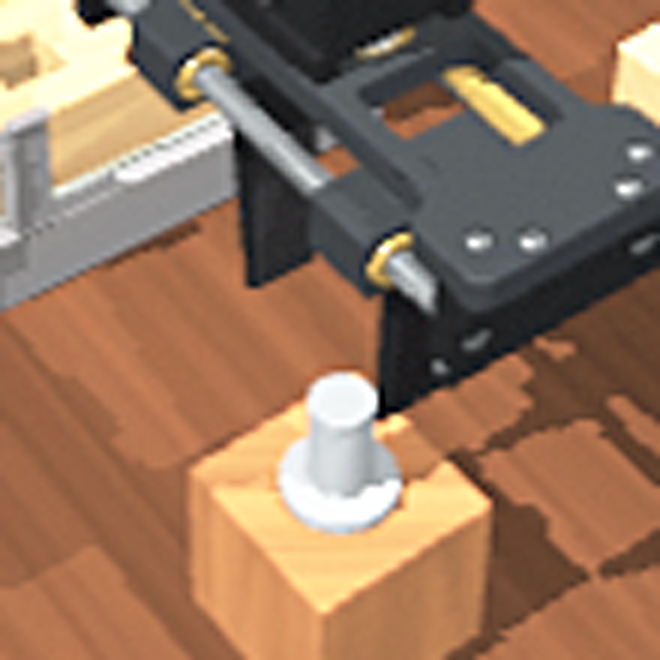

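View pics/Gt.png

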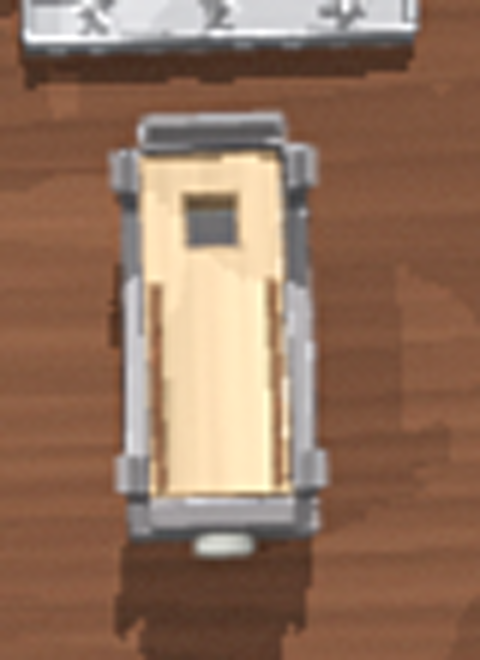

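```bash
python3 - <<'E'
from h import *
print(onz("top",(250+(212-2.5)/6,140+(220-2.5)/6),73).round(1))
E
```

```text
[639.4  25.6  73. ]
```

>>> drive_tool(steps=[{"slide": [0.0005, 0.01, 0.003], "dr": [0, 0, -0.001], "fingers": 0.055}, {"slide": [0.0005, 0.025, 0.003], "dr": [0, 0, -0.001], "fingers": 0.055}, {"slide": [0.0005, 0.04, 0.003], "dr": [0, 0, -0.001], "fingers": 0.055}, {"slide": [0.0005, 0.05, 0.003], "dr": [0, 0, -0.001], "fingers": 0.055}, {"slide": [0.0005, 0.05, 0.003], "dr": [0, 0, -0.001], "fingers": 0.055}])

```text
t: 28.98
eef_pos: [652.3, 236.5, 77.2]
tcp_rot: [-1.572, 0.003, 0.008]
ft_force: [-0.2, -0.9, 0.6]
opening: 0.577
```

```bash
python3 - <<'E'
from h import *
im=optics.read_camera("scene");im=optics.read_camera("scene")[:,:,::-1]
cv2.imwrite("pics/H.png",crop(im,240,230,110,110,6))
E
python3 go.py 653.5 236.5 78 0.008
```

```text
t 29.08 pos [653.2 236.8  79.4] rot [-1.571e+00  6.000e-04  8.100e-03] F [0.11 0.46 0.1 ] op 54.9 j [ 0.25  0.73  1.49 -0.    0.92 -1.33]
slide [ 0.0003  0.0014 -0.0003] dr [ 0.0002  0.0001 -0.0006]
```

View pics/H.png

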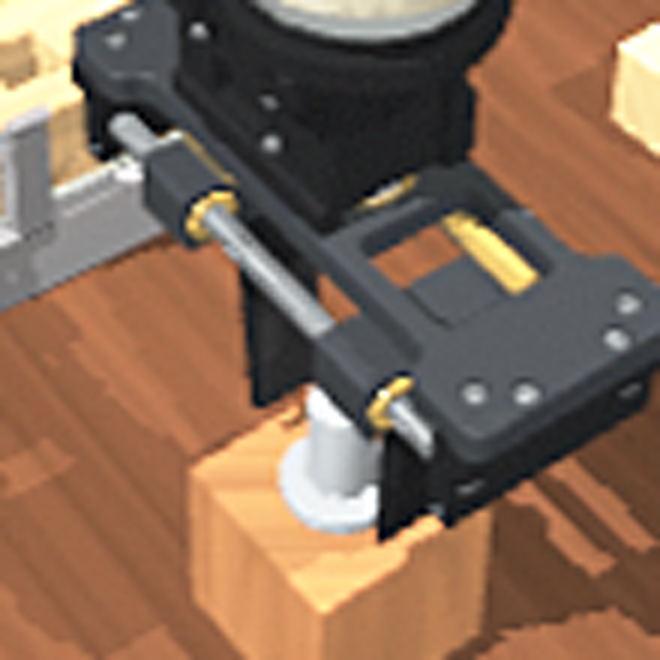

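The fingers straddle the pin's grip, so I'll close on it.

>>> drive_tool(steps=[{"slide": [0, 0.001, 0], "dr": [0, 0, 0], "fingers": 0.01}, {"slide": [0, 0.001, 0], "dr": [0, 0, 0], "fingers": 0.01}, {"slide": [0, 0.001, 0], "dr": [0, 0, 0], "fingers": 0.01}, {"slide": [0, 0.001, 0], "dr": [0, 0, 0], "fingers": 0.01}, {"slide": [0, 0.001, 0], "dr": [0, 0, 0], "fingers": 0.01}])

```text
t: 29.5
eef_pos: [653.1, 236.8, 78.6]
tcp_rot: [-1.571, 0.0, 0.008]
ft_force: [-0.0, -0.7, -0.5]
opening: 0.286
```

>>> drive_tool(steps=[{"slide": [0, 0, 0], "dr": [0, 0, 0], "fingers": 0.01}, {"slide": [0, 0, 0], "dr": [0, 0, 0], "fingers": 0.01}, {"slide": [0, 0, 0], "dr": [0, 0, 0], "fingers": 0.01}, {"slide": [0, 0, 0], "dr": [0, 0, 0], "fingers": 0.01}, {"slide": [0, 0, 0], "dr": [0, 0, 0], "fingers": 0.01}])

```text
t: 29.92
eef_pos: [653.1, 236.8, 78.4]
tcp_rot: [-1.571, 0.0, 0.008]
ft_force: [-0.2, -1.1, 2.0]
opening: 0.204
```

>>> drive_tool(steps=[{"slide": [0, 0, 0], "dr": [0, 0, 0], "fingers": 0.01}, {"slide": [0, -0.01, 0], "dr": [0, 0, 0], "fingers": 0.01}, {"slide": [0, -0.03, 0], "dr": [0, 0, 0], "fingers": 0.01}, {"slide": [0, -0.05, 0], "dr": [0, 0, 0], "fingers": 0.01}, {"slide": [0, -0.07, 0], "dr": [0, 0, 0], "fingers": 0.01}])

```text
t: 30.33
eef_pos: [652.9, 236.8, 149.3]
tcp_rot: [-1.571, 0.001, 0.008]
ft_force: [1.1, -0.3, -1.4]
opening: 0.208
```

```bash
python3 - <<'E'
from h import *
im=optics.read_camera("scene")[:,:,::-1]
cv2.imwrite("pics/I.png",crop(im,240,210,110,120,5))
E
python3 go.py 637 26 200 0.008
```

```text
t 30.38 pos [654.4 237.2 153.8] rot [-1.5697 -0.0044  0.0083] F [1.73 0.52 2.4 ] op 19.1 j [ 0.25  0.65  1.43 -0.    1.05 -1.33]
slide [-0.019  -0.0465 -0.211 ] dr [-0.0011  0.0003  0.0044]
```

View pics/I.png

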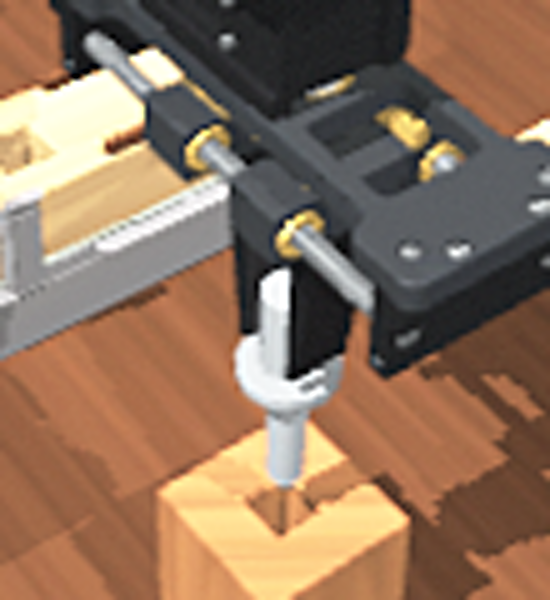

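>>> drive_tool(steps=[{"slide": [0, -0.01, 0], "dr": [0, 0, 0], "fingers": 0.01}, {"slide": [0, -0.025, 0], "dr": [0, 0, 0], "fingers": 0.01}, {"slide": [-0.003, -0.035, -0.025], "dr": [0, 0, 0], "fingers": 0.01}, {"slide": [-0.006, -0.037, -0.06], "dr": [0, 0, 0], "fingers": 0.01}, {"slide": [-0.009, -0.037, -0.095], "dr": [0, 0, 0], "fingers": 0.01}])

```text
t: 30.8
eef_pos: [644.4, 141.4, 185.6]
tcp_rot: [-1.571, 0.0, 0.01]
ft_force: [1.1, 0.4, -1.0]
opening: 0.2
```

```bash
python3 go.py 637 26 188 0.008
```

```text
t 30.8 pos [644.4 141.4 185.6] rot [-1.571e+00  5.000e-04  1.010e-02] F [ 1.07  0.4  -0.96] op 19.0 j [ 0.12  0.57  1.5  -0.    1.07 -1.46]
slide [-0.0086 -0.0023 -0.1153] dr [ 0.0002  0.0021 -0.0005]
```

>>> drive_tool(steps=[{"slide": [-0.003, 0, -0.033], "dr": [0, 0.001, 0], "fingers": 0.01}, {"slide": [-0.006, 0, -0.066], "dr": [0, 0.001, 0], "fingers": 0.01}, {"slide": [-0.008, 0, -0.095], "dr": [0, 0.001, 0], "fingers": 0.01}, {"slide": [-0.0085, 0, -0.11], "dr": [0, 0.001, 0], "fingers": 0.01}, {"slide": [-0.0085, 0, -0.115], "dr": [0, 0.001, 0], "fingers": 0.01}])

```text
t: 31.22
eef_pos: [637.1, 24.4, 185.0]
tcp_rot: [-1.571, 0.002, 0.005]
ft_force: [-0.5, -0.3, -1.8]
opening: 0.203
```

>>> drive_tool(steps=[{"slide": [0, 0, 0], "dr": [0, 0, 0], "fingers": 0.01}, {"slide": [0, 0, 0], "dr": [0, 0, 0], "fingers": 0.01}])

```text
t: 31.38
eef_pos: [637.4, 27.6, 185.1]
tcp_rot: [-1.571, 0.001, 0.007]
ft_force: [-0.2, 0.5, -1.4]
opening: 0.204
```

```bash
python3 - <<'E'
from h import *
im=optics.read_camera("scene")[:,:,::-1]
cv2.imwrite("pics/J.png",crop(im,200,150,110,120,5))
E
python3 go.py 637 26 150 0.008
```

```text
t 31.43 pos [637.4  28.  185.1] rot [-1.5707e+00  1.0000e-03  8.1000e-03] F [ 0.72 -0.32 -1.02] op 19.3 j [-0.06  0.54  1.56  0.    1.05 -1.64]
slide [-0.0003  0.0351 -0.002 ] dr [-0.0001  0.0001 -0.001 ]
```

View pics/J.png

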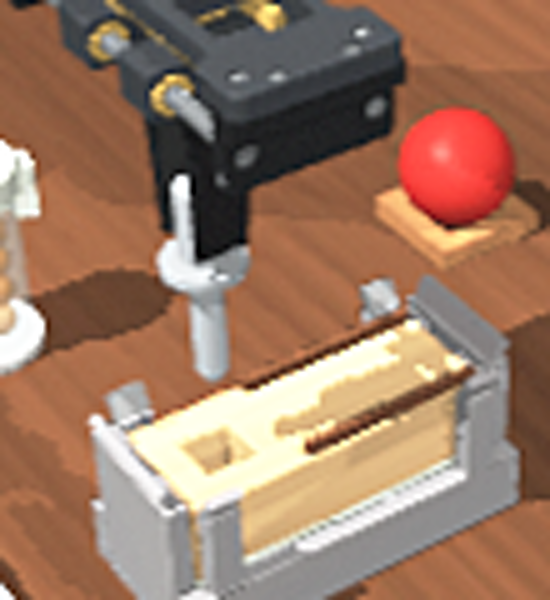

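```bash
python3 - <<'E'
from h import *
p=env.state()['eef_pos']; zc=p[2]-22.4
for dz in(-48,0,11,48): 
    q=proj("scene",(p[0],p[1],zc+dz)); print(dz,((q-[200,150])*5+2).round(1))
im=optics.read_camera("scene")[:,:,::-1]
cv2.imwrite("pics/K.png",crop(im,222,180,45,55,10))
E
```

```text
-48 [213.4 379.4]
0 [205.8 287.1]
11 [203.9 265. ]
48 [197.5 187.5]
```

View pics/K.png

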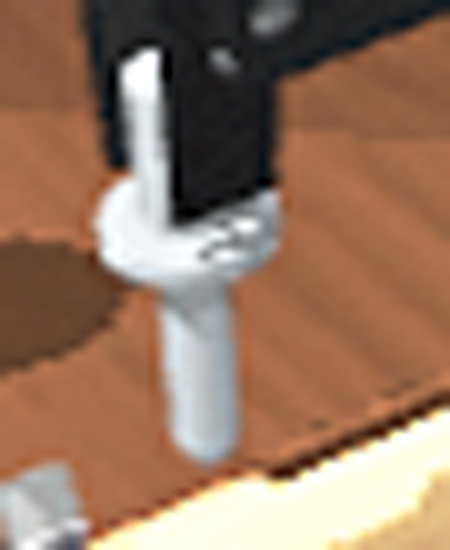

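The pin hangs vertical and matches the projected vertical line to within about a pixel. I'll lower it to just above the hole.

>>> drive_tool(steps=[{"slide": [0, 0.007, -0.002], "dr": [0, 0, 0], "fingers": 0.01}, {"slide": [0, 0.017, -0.002], "dr": [0, 0, 0], "fingers": 0.01}, {"slide": [0, 0.027, -0.002], "dr": [0, 0, 0], "fingers": 0.01}, {"slide": [0, 0.032, -0.002], "dr": [0, 0, 0], "fingers": 0.01}, {"slide": [0, 0.032, -0.002], "dr": [0, 0, 0], "fingers": 0.01}])

```text
t: 31.9
eef_pos: [636.6, 24.9, 151.2]
tcp_rot: [-1.571, 0.004, 0.007]
ft_force: [0.2, 0.1, -0.8]
opening: 0.202
```

>>> drive_tool(steps=[{"slide": [0, 0, 0], "dr": [0, 0, 0], "fingers": 0.01}, {"slide": [0, 0, 0], "dr": [0, 0, 0], "fingers": 0.01}])

```text
t: 32.07
eef_pos: [637.5, 24.6, 153.4]
tcp_rot: [-1.571, 0.0, 0.007]
ft_force: [-0.1, -0.3, -1.4]
opening: 0.205
```

```bash
python3 - <<'E'
from h import *
im=optics.read_camera("scene")[:,:,::-1]
cv2.imwrite("pics/L.png",crop(im,210,190,80,75,8))
E
python3 go.py 637 26 87 0.008
```

```text
t 32.12 pos [637.5  24.6 153.6] rot [-1.5711e+00  1.0000e-04  7.2000e-03] F [ 0.24  0.66 -1.37] op 19.2 j [-0.06  0.57  1.59 -0.    0.98 -1.64]
slide [-0.0005  0.0666  0.0014] dr [ 0.0003 -0.0008 -0.0001]
```

View pics/L.png

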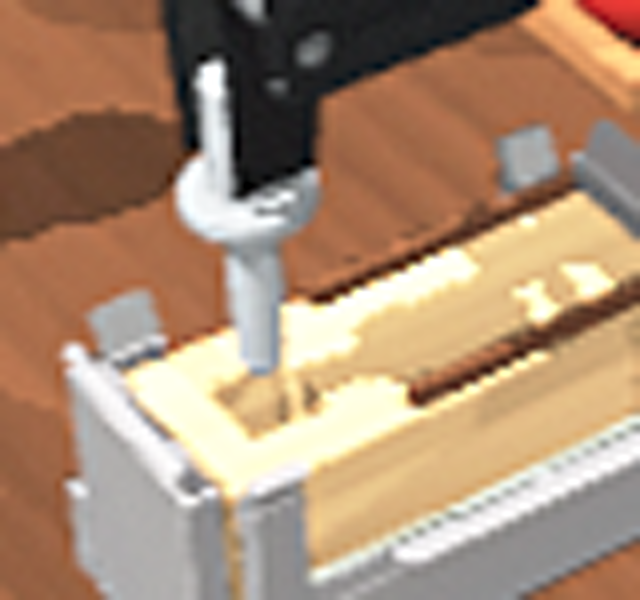

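The foot projects to the hole centre at about (263,396) against (264,400). I'll insert it.

>>> drive_tool(steps=[{"slide": [-0.0005, 0.006, 0.001], "dr": [0, 0, 0], "fingers": 0.01}, {"slide": [-0.0005, 0.014, 0.001], "dr": [0, 0, 0], "fingers": 0.01}, {"slide": [-0.0005, 0.022, 0.001], "dr": [0, 0, 0], "fingers": 0.01}, {"slide": [-0.0005, 0.03, 0.001], "dr": [0, 0, 0], "fingers": 0.01}, {"slide": [-0.0005, 0.03, 0.001], "dr": [0, 0, 0], "fingers": 0.01}])

```text
t: 32.53
eef_pos: [635.9, 25.6, 121.1]
tcp_rot: [-1.571, 0.004, 0.007]
ft_force: [0.4, -0.2, -2.5]
opening: 0.201
```

```bash
python3 - <<'E'
from h import *
im=optics.read_camera("scene")[:,:,::-1]
cv2.imwrite("pics/M.png",crop(im,210,190,80,75,8))
E
python3 go.py 637 25.5 88 0.008
```

```text
t 32.58 pos [636.3  25.6 122. ] rot [-1.5709  0.0028  0.0071] F [ 0.32  0.29 -0.04] op 19.1 j [-0.06  0.61  1.62 -0.    0.92 -1.64]
slide [ 0.0008  0.034  -0.0001] dr [ 0.0001 -0.0009 -0.0028]
```

View pics/M.png

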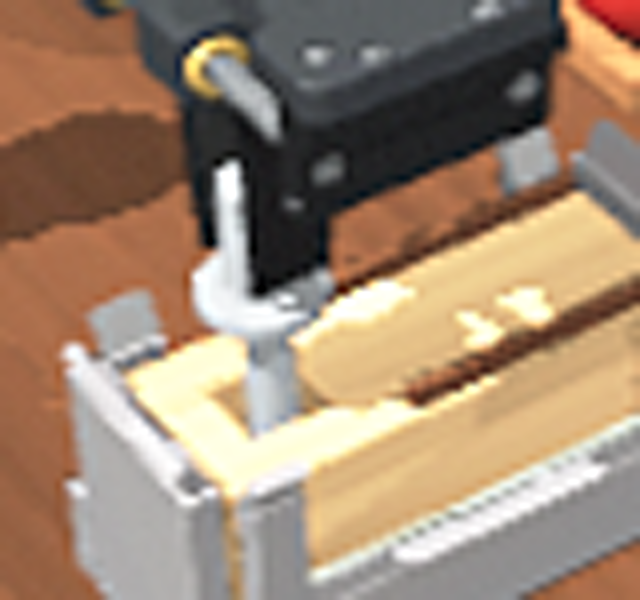

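>>> drive_tool(steps=[{"slide": [0.0005, 0.008, 0], "dr": [0, 0, 0], "fingers": 0.01}, {"slide": [0.0005, 0.016, 0], "dr": [0, 0, 0], "fingers": 0.01}, {"slide": [0.0005, 0.024, 0], "dr": [0, 0, 0], "fingers": 0.01}, {"slide": [0.0005, 0.031, 0], "dr": [0, 0, 0], "fingers": 0.01}, {"slide": [0.0005, 0.031, 0], "dr": [0, 0, 0], "fingers": 0.01}])

```text
t: 33.0
eef_pos: [636.5, 25.6, 90.4]
tcp_rot: [-1.571, 0.003, 0.007]
ft_force: [0.1, 0.7, -1.0]
opening: 0.205
```

```bash
python3 go.py 637 25.5 88 0.008
```

```text
t 33.0 pos [636.5  25.6  90.4] rot [-1.5709  0.0032  0.0072] F [ 0.14  0.68 -1.04] op 19.5 j [-0.06  0.65  1.64 -0.    0.86 -1.64]
slide [ 0.0005  0.0024 -0.0001] dr [ 0.0001 -0.0008 -0.0032]
```

>>> drive_tool(steps=[{"slide": [0.0005, 0.002, 0], "dr": [0, 0, 0], "fingers": 0.01}, {"slide": [0.0005, 0.0045, 0], "dr": [0, 0, 0], "fingers": 0.01}, {"slide": [0.0005, 0.0045, 0], "dr": [0, 0, 0], "fingers": 0.01}])

```text
t: 33.25
eef_pos: [637.8, 25.6, 87.6]
tcp_rot: [-1.571, 0.001, 0.007]
ft_force: [0.2, -1.0, -0.8]
opening: 0.201
```

>>> drive_tool(steps=[{"slide": [0, 0, 0], "dr": [0, 0, 0], "fingers": 0.05}, {"slide": [0, 0, 0], "dr": [0, 0, 0], "fingers": 0.05}, {"slide": [0, 0, 0], "dr": [0, 0, 0], "fingers": 0.05}, {"slide": [0, 0, 0], "dr": [0, 0, 0], "fingers": 0.05}, {"slide": [0, 0, 0], "dr": [0, 0, 0], "fingers": 0.05}])

```text
t: 33.67
eef_pos: [637.9, 25.6, 88.0]
tcp_rot: [-1.571, 0.0, 0.007]
ft_force: [0.2, 0.4, 1.0]
opening: 0.489
```

>>> drive_tool(steps=[{"slide": [0, 0, 0], "dr": [0, 0, 0], "fingers": 0.05}, {"slide": [0, -0.01, 0], "dr": [0, 0, 0], "fingers": 0.05}, {"slide": [0, -0.04, 0], "dr": [0, 0, 0], "fingers": 0.05}, {"slide": [0, -0.07, 0], "dr": [0, 0, 0], "fingers": 0.05}, {"slide": [0, -0.1, 0], "dr": [0, 0, 0], "fingers": 0.05}])

```text
t: 34.08
eef_pos: [637.6, 25.7, 189.6]
tcp_rot: [-1.571, 0.001, 0.007]
ft_force: [0.4, -0.1, -0.9]
opening: 0.526
```

```bash
python3 - <<'E'
from h import *
im=optics.read_camera("scene")[:,:,::-1]
cv2.imwrite("pics/N.png",crop(im,205,180,110,95,7))
E
python3 go.py 560 25 230 0.008
```

```text
t 34.13 pos [639.8  25.6 196.1] rot [-1.5716 -0.0076  0.0074] F [0.69 0.66 5.22] op 50.1 j [-0.06  0.53  1.55 -0.    1.06 -1.64]
slide [-0.0795 -0.0346 -0.    ] dr [ 0.0008 -0.0006  0.0076]
```

View pics/N.png

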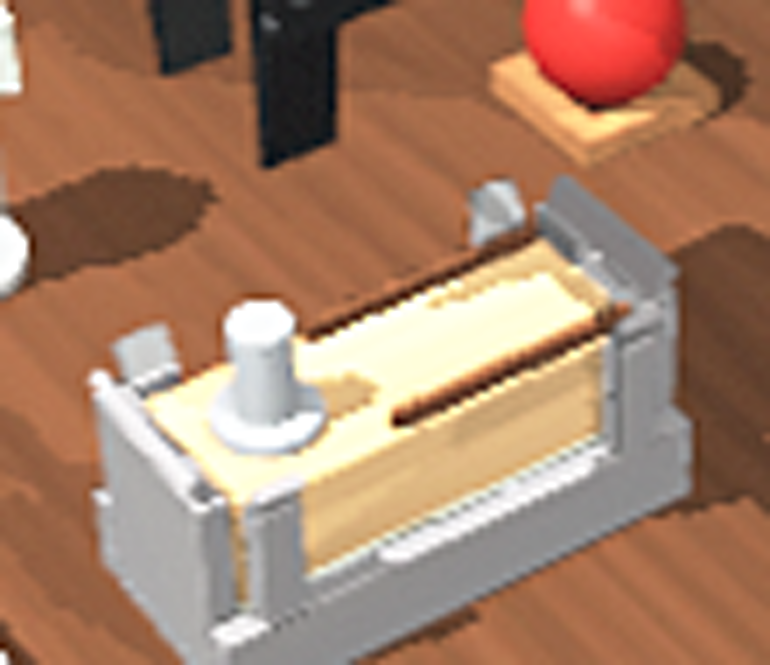

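The pin is seated with its collar on the top board. I'll move aside for a top-view check.

>>> drive_tool(steps=[{"slide": [0, -0.02, 0], "dr": [0, 0, 0], "fingers": 0.05}, {"slide": [0, -0.02, -0.04], "dr": [0, 0, 0], "fingers": 0.05}, {"slide": [0, -0.02, -0.08], "dr": [0, 0, 0], "fingers": 0.05}, {"slide": [0, -0.02, -0.12], "dr": [0, 0, 0], "fingers": 0.05}, {"slide": [0, -0.02, -0.16], "dr": [0, 0, 0], "fingers": 0.05}])

```text
t: 34.55
eef_pos: [638.8, -135.8, 208.8]
tcp_rot: [-1.571, -0.0, 0.008]
ft_force: [0.6, 0.4, -0.9]
opening: 0.523
```

>>> drive_tool(steps=[{"slide": [0, 0, -0.03], "dr": [0, 0, 0], "fingers": 0.05}, {"slide": [0, 0, -0.03], "dr": [0, 0, 0], "fingers": 0.05}, {"slide": [0, 0, -0.03], "dr": [0, 0, 0], "fingers": 0.05}])

```text
t: 34.8
eef_pos: [639.0, -165.8, 208.1]
tcp_rot: [-1.571, 0.0, 0.005]
ft_force: [0.8, -0.2, -0.4]
opening: 0.526
```

```bash
python3 - <<'E'
from h import *
im=optics.read_camera("top")[:,:,::-1]; cv2.imwrite("pics/P0.png",im)
cv2.imwrite("pics/P.png",crop(im,250,140,80,100,6))
print(env.state()['t'])
E
```

```text
34.85
```

View pics/P.png

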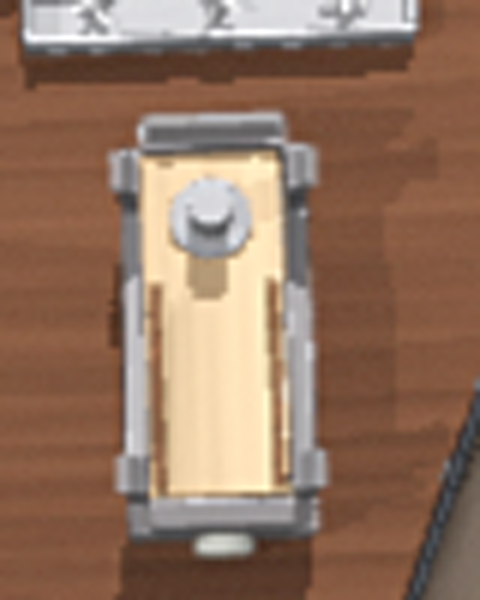

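View pics/P0.png

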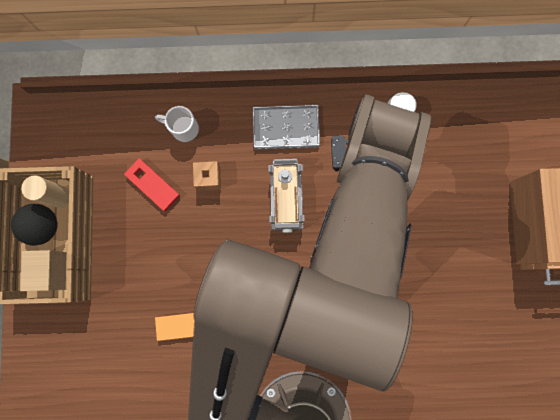

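```bash
python3 - <<'E'
from h import *
print(onz("top",(250+(210-2.5)/6,140+(218-2.5)/6),78).round(1))
a=cv2.imread("pics/scene0.png"); im=optics.read_camera("scene")[:,:,::-1]; cv2.imwrite("pics/Q.png",im)
s=env.state(); print(s['t'],s['ft_force'].round(2),s['qvel'].round(3))
E
```

```text
[639.3  26.5  78. ]
34.9 [ 0.09 -0.42 -0.16] [ 0.018 -0.003  0.003 -0.001 -0.001 -0.002]
```

View pics/Q.png

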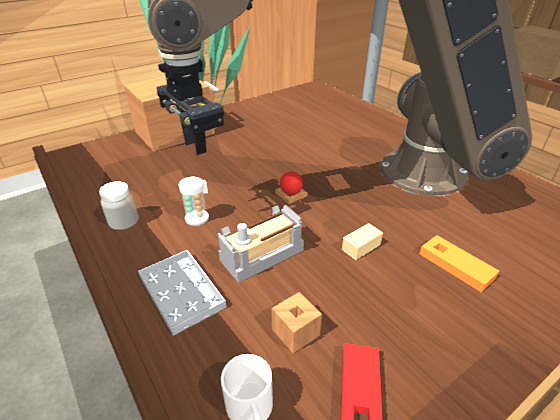

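The pin sits within about 1 mm of the hole centre, and the tube (193,200), tray (182,290), ball (291,183) and block (362,241) are at the same pixels as at the start. I'm handing in.

```bash
python3 - <<'E'
from cell import env
print(env.job_done())
E
```

```text
the job is handed in; nothing more can be done
None
```

The platform is built and handed in at about 35 s. The thick board is on the sprung floor, the ribbed board is on it ribs up, and the steel pin is through both with its collar on the top board.

- **Presses:** I pressed the thick board at 5.4 N, about 6 mm of floor travel. The thin board took 3.7 N, about 5.5 mm. The travel figures come from finger height; the floor joint itself is not reported.
- **Trouble on the way:** My first two tries with the thick board failed. Its +x end caught on the far fence and the board pitched in the grip, once with about 26 N on the wrist. I lifted it out both times. I levelled it on the table after the first try, and by tilting the tool after the second; the third try went in cleanly.
- **Final checks:** In the last pictures both boards look flat and square. The pin collar is at (639.3, 26.5) against the hole at (639.4, 25.6), in mm. The tube, tray, ball and block are at their starting pixels, and the robot touches nothing.
- **Disagreements:** Positions from the top camera ran about 2 mm further in x than the robot and the scene view. I placed parts by relative measurements and image checks instead of the raw values. The hand-in reports no verdict.

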